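Hold a spring clip open over a display card

ROBOT

A 6-joint arm with a two-finger parallel gripper is mounted at the origin on the work surface. World frame = base frame: x ahead of the robot, y to its left, z up, the work surface at z = 0. Lengths are in m, angles in rad, forces in N, time in s.
With the tool pointing down it reaches from about 0.3 to 0.85 m from the base axis. Payload 4.2 kg.
Tool frame: the origin (TCP) lies midway between the tips of the shut fingers; the grasp point (between the pads) lies 19 mm behind it; z points along the fingers, y is the direction in which the jaws open and shut (so a half turn about z gives the same grasp; the last joint's range is limited). The gripper opens to 91 mm and grips with 3 to 60 N. Pads are 32 mm wide; open, the fingers measure 118 mm over their backs; the gripper's body (76 mm by 178 mm) begins 60 mm behind the grasp point.
Start: joints at [1.081, 0.32, 1.565, -0, 1.257, -0.02], TCP at [0.26, 0.513, 0.187] pointing down, gripper open.
Joint ranges: [-3.11, 3.11], [-0.84, 2.01], [0.21, 2.61], [-1.34, 4.49], [0.05, 2.63], [-2.56, 2.56]. Speed limits (rad/s): [2.57, 2.57, 3.14, 3.14, 3.14, 3.14].

INTERFACE

Orientations are given as a unit quaternion [w, x, y, z].
In Python, from plant import robot, cams gives the robot as it stands.
- The arm moves only by the tool arm_command, never from a script. Its argument "motion" is a list of rows, each a list of 3 entries, a list of its own where there are three numbers: the closure, from 0 (fully open) to 1 (shut), then the shift along the tool's x, y, z in m, then the turn, a rotation vector about the tool's x, y, z in rad. A call has 1 to 20 rows; each row is the pose to reach, as a shift and turn from the pose commanded when the call began, along the tool's axes at that moment; what a row does not reach only later rows make up. A row lasts 1/12 s, in which the tool goes at most 41.7 mm and 7.16 degrees, less where a joint would pass 70% of its speed; a pose out of reach is approached as far as the arm can. A call with a gripper value outside its range is refused whole. The fingers move at their own pace and stop on an object; "grip_force" is the grip in N (left out, the last holds). Time passes only in rows, so rows that repeat a pose let the fingers close. It gives the time, the measured TCP pose, the force and the opening at its end, in the units of the state.
- robot.read_state(): the state, without advancing time (a new reading comes with each control period).
- cams.grab_frame(name): name is "scene" or "side" or "wrist"; returns a dict with "pixels" (400x640x3 uint8, red, green, blue), "camera_matrix" (3x3 intrinsics, pixels), "R" (3x3) and "t" (3): a world point X has camera coordinates R X + t; the wrist camera has in their place "T_tool_cam" (4x4, takes a point from camera to tool coordinates, whose origin is the TCP and whose axes are the flange's). Camera axes: x right, y down, z forward; pixel columns grow to the right and rows downward; lengths in m; the calibration is good to about 2 mm. A picture is of the moment at which its call begins: read the wrist's pose just before it. There is no depth.
- robot.sign_off(): hands the job in, once; it reports no verdict.
The state is a dict: "t": time; "joints": joint angles; "qvel": joint speeds; "joint_efforts": joint torques, N m; "position": TCP position; "tcp_rot": TCP orientation; "force": force on the tool from outside, world axes, zero at the start; "wrist_torque": the same for the moment, N m; "grip_width": finger opening in m.
Only numpy, scipy, OpenCV 4.12 (cv2) and the standard library are available. Lean on these libraries where they do the work, as an engineer would, in place of code of your own. Each camera call takes 0.05 s, during which the arm holds its last target.

TASK

The snowflake topper on the display card is in the way: lift it off and leave it in the low brown tray. Then take the standing wooden spring clip by its handles, squeeze it wide open and lower it over the middle of the card's top edge, so that the open jaws reach well down on both sides of the card without touching it. Finish like that, still squeezing and holding the clip gaping around the card, ready for a price ticket to be slipped in; leave the other goods where they are.

Things in the scene. Friction and masses are not known exactly. Their poses are not given: they have to be found in the camera images.
- card_top (a point): middle of the top edge of the display card. The card is a stiff white board 110 mm wide and 5 mm thick standing upright in a dark wooden foot (80 x 100 mm) that is fixed to the table; its top edge is 130 mm above the table. x is square to the card's face, y runs along the top edge, z is up
- card: the same card with its foot; origin on the table under the card's middle, axes as for card_top
- topper_grip (a point): centre of the snowflake on the wooden topper: 56 mm across, 14 mm thick (x thickness, y across, z up), on a foot 25 x 50 x 30 mm whose slot (along y, 8 mm wide, 18 mm deep) sits over the card's top edge within 10 mm of its middle; it lifts straight off. The centre is 56 mm above the foot's underside; 84 mm tall in all, 42 to 84 g
- topper: the topper as a whole; origin at the centre of the foot's underside, axes as for topper_grip
- tray_in (a point): centre of the inner floor of the empty low brown tray, 160 (x) x 150 (y) x 25 mm outside, walls and floor 5 mm, fixed to the table; z is up
- tray: the same tray; origin at the centre of its underside on the table
- clip_pivot (a point): middle of the clip's pivot, 48 mm above the jaw tips. A large wooden peg of two like halves, 40 mm wide along its y (the pivot line), standing loose on its closed jaws, handles up, 88 mm tall, 80 g. Two flat handles, 34 mm wide along y, lean outwards in a V to 40 mm above the pivot, 59 mm over their outer faces at the top (along x)
- clip: half a of the clip, on its -x side (forces on it count both halves); origin at its jaw tip, on the table at the start. Its axes lean with half a: by half the opening angle about y when the clip is squeezed evenly
- tip_a (a point): inner lower edge, middle of the width, of jaw a (the clip's -x side); coincides with tip_b when closed. The jaw is 13 mm thick outwards from here
- tip_b (a point): the same on jaw b (the clip's +x side)
- clip_jaw (a joint): opening angle between the halves, 0 closed. Pinching the handles near their tops along x opens the jaws: about 5 N to start, 13 N at the firm stop at 0.64, where the handles are parallel, 32 mm over their outer faces, 46 mm above the pivot, and the jaw tips gape 30 mm (less towards the pivot; gape grows in proportion to the angle). A spring closes it
- candle_jar: amber candle jar, 60 mm across, 70 mm tall, a bystander, origin at the centre of its underside
- reel: white empty ribbon reel lying flat, 60 mm across, 30 mm tall, a bystander, origin at the centre of its underside
- gift_box: white gift box 60 x 80 x 50 mm, a bystander, origin at the centre of its underside
- candle_cup: green glass cup, 60 mm across, 60 mm tall, a bystander, origin at the centre of its underside
- fir: small green wooden fir tree, 60 mm across, 85 mm tall, a bystander, origin at the centre of its underside
- tin: aluminium tin, 70 mm across, 55 mm tall, a bystander, origin at the centre of its underside
- carton: small cardboard carton 70 x 70 x 60 mm, a bystander, origin at the centre of its underside
Things that resemble listed ones, but are neither listed nor needed, are in the scene too. What is meant by the card is not pink, and is the larger of those in its own colour. What is shaped like the topper but purple is not meant.

How it is judged:
By the outcome, as a careful person would: the job done as asked, in the order asked, and still so for the second after the job is handed in, while the arm keeps its last pose, push and grip.
It also fails if it takes over 62 s, if anything falls off the work surface, if the arm or the gripper's body presses on something with over 40 N, if the wrist force passes 120 N, or if a joint passes its speed limit or range.

## Working session

There is one attempt and no reset: what is moved stays moved. The work goes in short steps, Python scripts to look and compute and a tool call to move; the robot and the scene stay as the last step left them, time stands still between calls to the robot, and variables do not carry over. Pictures are saved under pics/ and viewed, and the job is handed in when it is done.

Besides the shell and the picture viewer there is one more tool, called by a JSON object that holds its "name" and its "arguments", one argument or row to a line. arm_command: Moves the arm, as the interface text tells. Its arguments: {"type":"object","properties":{"motion":{"type":"array"},"grip_force":{"type":"number"}},"required":["motion"]}

```bash
mkdir -p pics; ls; cat > h.py <<'E'
import numpy as np, cv2
from plant import robot, cams
def grab(n,fn=None):
    f=cams.grab_frame(n)
    if fn: cv2.imwrite('pics/'+fn,cv2.cvtColor(f['pixels'],cv2.COLOR_RGB2BGR))
    return f
E
python3 - <<'E'
from h import *
s=robot.read_state(); print(s)
for n in ['scene','side','wrist']:
    f=grab(n,n+'0.png'); print(n,f['camera_matrix'].tolist(),[ (k,np.round(f[k],4).tolist()) for k in f if k not in('pixels','camera_matrix')])
    np.savez(n+'0.npz',**{k:v for k,v in f.items() if v is not None})
E
```

```text
pics
{'t': 0.0, 'joints': array([ 1.08099362e+00,  3.20312105e-01,  1.56567610e+00, -2.57342194e-05,
        1.25736603e+00, -2.00133626e-02]), 'qvel': array([ 0.00270345, -0.00027577,  0.00076138, -0.00044793,  0.00083574,
        0.00107845]), 'joint_efforts': array([-2.72661280e-03, -4.12460339e+01, -2.31967252e+01,  7.24271592e-02,
        4.56748414e-02, -1.48006197e-04]), 'position': array([0.26006021, 0.51222024, 0.18600984]), 'tcp_rot': array([-2.10255342e-04,  2.32736592e-01,  9.72539409e-01, -8.55413484e-04]), 'force': array([ 0.33703646,  0.20104933, -0.03134875]), 'wrist_torque': array([ 0.00183914, -0.02737038, -0.02042411]), 'grip_width': 0.09116848877781936}
scene [[508.49661823340637, 0.0, 316.7732906018864], [0.0, 508.49661823340637, 197.1818243362796], [0.0, 0.0, 1.0]] [('R', [[-0.5823, 0.813, 0.0027], [0.4796, 0.3462, -0.8064], [-0.6565, -0.4682, -0.5914]]), ('t', [0.2784, -0.1583, 1.8837])]
side [[363.7890170156512, 0.0, 318.4028046520171], [0.0, 363.7890170156512, 204.1059681849232], [0.0, 0.0, 1.0]] [('R', [[-0.9959, -0.0894, 0.0099], [-0.0588, 0.5628, -0.8245], [0.0682, -0.8218, -0.5658]]), ('t', [0.5068, 0.1529, 0.8708])]
wrist [[339.9016243581903, 0.0, 317.5175872094901], [0.0, 339.9016243581903, 199.09451313660796], [0.0, 0.0, 1.0]] [('T_tool_cam', [[0.0001, -0.9603, -0.2789, 0.0792], [1.0, 0.0001, 0.0002, -0.0007], [-0.0001, -0.2789, 0.9603, -0.1977], [0.0, 0.0, 0.0, 1.0]])]
```

View pics/scene0.png

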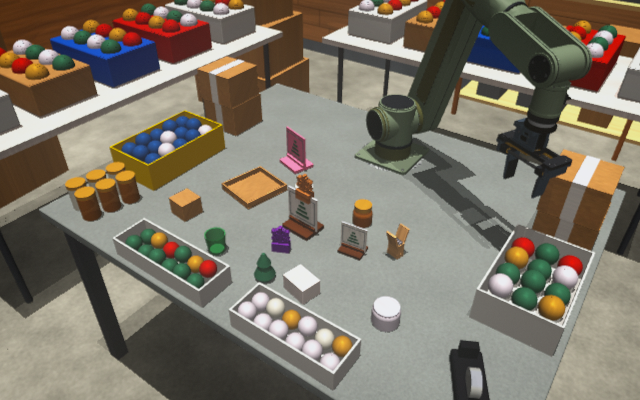

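View pics/side0.png

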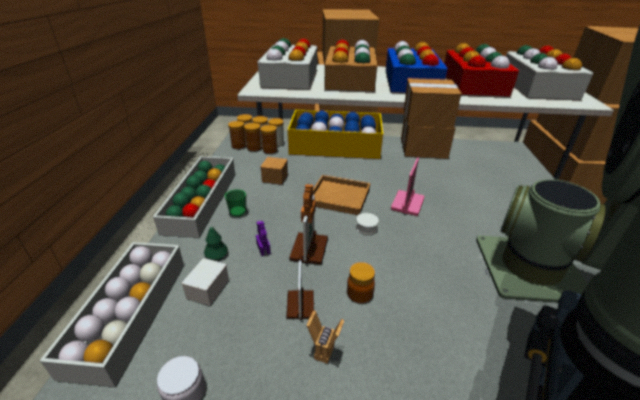

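View pics/wrist0.png

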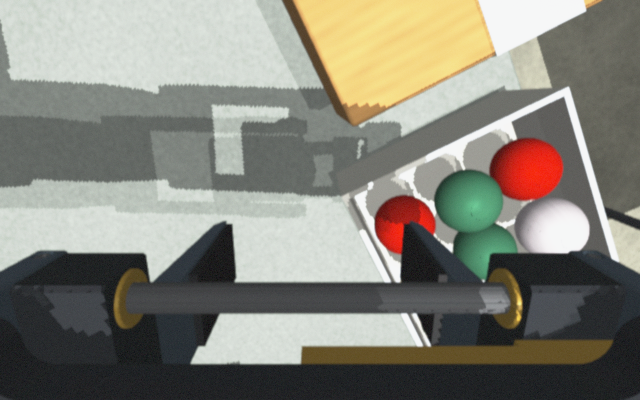

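The scene view shows three cards: a large white one at (303,212), a small white one at (352,238), and a pink one at (297,148). The task card is not pink and is the larger of its colour, so it is the one at (303,212) with the wooden topper at (304,186). The purple topper at (281,238) is not meant. The clip is at (398,240) and the tray at (255,186). I'll confirm this in enlarged crops.

```bash
python3 - <<'E'
import cv2
a=cv2.imread('pics/scene0.png')[165:265,270:420]; b=cv2.imread('pics/side0.png')[180:365,270:390]
cv2.imwrite('pics/c1.png',cv2.resize(a,None,fx=5.3,fy=5.3,interpolation=cv2.INTER_CUBIC))
cv2.imwrite('pics/c2.png',cv2.resize(b,None,fx=3.2,fy=3.2,interpolation=cv2.INTER_CUBIC))
E
```

```text
(no output)
```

View pics/c1.png

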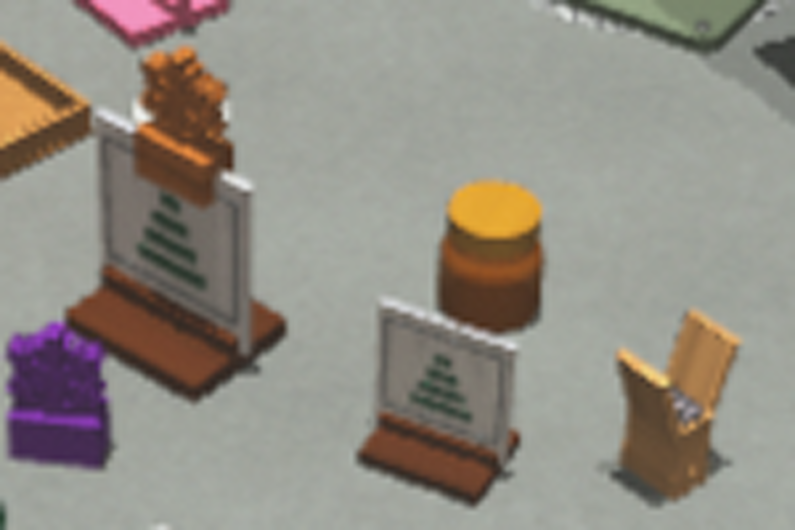

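View pics/c2.png

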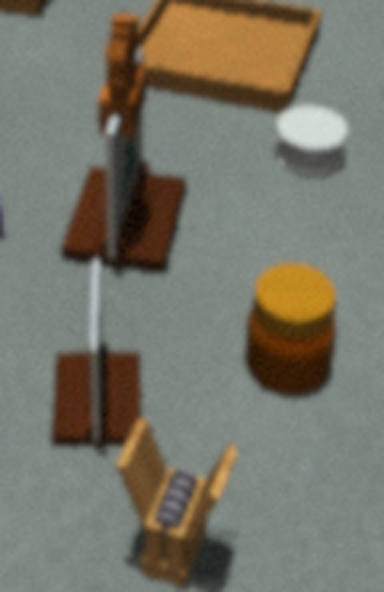

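```bash
cat >> h.py <<'E'
def ray(cam,uv):
    f=np.load(cam+'0.npz'); K,R,t=f['camera_matrix'],f['R'],f['t']
    d=R.T@np.linalg.solve(K,[uv[0],uv[1],1]); return -R.T@t,d
def onz(cam,uv,z):
    c,d=ray(cam,uv); return c+d*(z-c[2])/d[2]
def proj(cam,X):
    f=np.load(cam+'0.npz'); p=f['camera_matrix']@(f['R']@np.asarray(X,float)+f['t']); return p[:2]/p[2]
def tri(r):
    A=0;b=0
    for c,d in r:
        d=d/np.linalg.norm(d);P=np.eye(3)-np.outer(d,d);A=A+P;b=b+P@c
    return np.linalg.solve(A,b)
E
python3 - <<'E'
from h import *
c1=lambda u,v:(270+u/5.3,165+v/5.3); c2=lambda u,v:(270+u/3.2,180+v/3.2)
P=lambda n,x:print(n,np.round(x,4))
L=onz('scene',c1(97,113),.13);R=onz('scene',c1(250,183),.13);P('L',L);P('R',R);P('mid',(L+R)/2);P('len',np.linalg.norm(L-R))
P('side near end',onz('side',c2(113,122),.13))
for p in [(65,318),(195,398),(285,328)]:P('foot z0',onz('scene',c1(*p),0.0))
for p in [(66,253),(163,268)]:P('foot side',onz('side',c2(*p),0.0))
for p in [(625,485),(672,502),(708,468)]:P('clip base',onz('scene',c1(*p),0.0))
for p in [(148,575),(190,582)]:P('clip base side',onz('side',c2(*p),0.0))
# handle tops
for p in [(617,350),(665,373),(690,312),(741,343)]:P('handle top sc',onz('scene',c1(*p),0.088))
for p in [(120,462),(140,420),(210,502),(236,450)]:P('handle top side',onz('side',c2(*p),0.088))
for p in [(222,188),(255,171),(289,184),(253,205)]:P('tray sc',onz('scene',p,0.025))
for p in [(319,178),(370,183),(359,208),(311,200)]:P('tray side',onz('side',p,0.025))
P('topper',onz('scene',c1(185,95),.13-.018+.056))
P('jar',onz('scene',c1(495,210),.07)); P('reel',onz('side',(367,221),.03)); P('jar',onz('side',c2(295,292),.07)); P('tin',onz('scene',(386,306),.055))
P('box',onz('side',(206,275),.05))
E
```

```text
L [ 0.53  -0.066  0.13 ]
R [0.5333 0.0404 0.13  ]
mid [ 0.5317 -0.0128  0.13  ]
len 0.1065
side near end [0.5367 0.0302 0.13  ]
foot z0 [ 0.5588 -0.0717  0.    ]
foot z0 [0.5711 0.0304 0.    ]
foot z0 [0.4921 0.0361 0.    ]
foot side [0.5746 0.0267 0.    ]
foot side [0.4996 0.0356 0.    ]
clip base [0.4935 0.2585 0.    ]
clip base [0.4905 0.2852 0.    ]
clip base [0.4556 0.2882 0.    ]
clip base side [0.4871 0.2869 0.    ]
clip base side [0.4628 0.289  0.    ]
handle top sc [0.4941 0.2456 0.088 ]
handle top sc [0.4957 0.2745 0.088 ]
handle top sc [0.4444 0.2615 0.088 ]
handle top sc [0.4515 0.295  0.088 ]
handle top side [0.5036 0.278  0.088 ]
handle top side [0.4957 0.2492 0.088 ]
handle top side [0.4541 0.2982 0.088 ]
handle top side [0.4417 0.2642 0.088 ]
tray sc [ 0.5485 -0.3312  0.025 ]
tray sc [ 0.4089 -0.3106  0.025 ]
tray sc [ 0.4022 -0.1677  0.025 ]
tray sc [ 0.5587 -0.1878  0.025 ]
tray side [ 0.5366 -0.3272  0.025 ]
tray side [ 0.375  -0.3134  0.025 ]
tray side [ 0.4096 -0.1728  0.025 ]
tray side [ 0.5486 -0.199   0.025 ]
topper [ 0.5313 -0.0038  0.168 ]
jar [0.4073 0.1203 0.07  ]
reel [ 0.3889 -0.1072  0.03  ]
jar [0.4069 0.1221 0.07  ]
tin [0.703  0.3649 0.055 ]
box [0.736 0.146 0.05 ]
```

The crops confirm the choices. The wooden topper (crop (185,100)) sits on the larger white card, and the standing clip is at crop (675,410). I'll go above the clip first with the wrist camera, since it's on the way.

{"name": "arm_command", "arguments": {
  "motion": [
    [0, [-0.02, -0.01, -0.035], [0, 0, 0.1]],
    [0, [-0.05, -0.02, -0.07], [0, 0, 0.2]],
    [0, [-0.3, -0.12, -0.094], [0, 0, 1.1]],
    [0, [-0.3, -0.12, -0.094], [0, 0, 1.1]],
    [0, [-0.3, -0.12, -0.094], [0, 0, 1.1]],
    [0, [-0.3, -0.12, -0.094], [0, 0, 1.1]],
    [0, [-0.3, -0.12, -0.094], [0, 0, 1.1]],
    [0, [-0.3, -0.12, -0.094], [0, 0, 1.1]],
    [0, [-0.3, -0.12, -0.094], [0, 0, 1.1]],
    [0, [-0.3, -0.12, -0.094], [0, 0, 1.1]],
    [0, [-0.3, -0.12, -0.094], [0, 0, 1.1]],
    [0, [-0.3, -0.12, -0.094], [0, 0, 1.1]],
    [0, [-0.3, -0.12, -0.094], [0, 0, 1.1]],
    [0, [-0.3, -0.12, -0.094], [0, 0, 1.1]],
    [0, [-0.3, -0.12, -0.094], [0, 0, 1.1]]
  ]
}}

```text
t: 1.4
position: [0.4729, 0.2706, 0.2808]
tcp_rot: [-0.0, 0.706, 0.708, -0.0]
force: [0.4, 0.3, -1.1]
grip_width: 0.0915
```

```bash
cat >> h.py <<'E'
from scipy.spatial.transform import Rotation as Rn
def st():
    s=robot.read_state(); q=np.array(s['tcp_rot']); return np.array(s['position']),Rn.from_quat([q[1],q[2],q[3],q[0]]).as_matrix(),s
def wgrab(tag):
    p,R,s=st(); f=grab('wrist',tag+'.png')
    T=np.eye(4);T[:3,:3]=R;T[:3,3]=p
    C=T@f['T_tool_cam']   # cam->world
    Rc=C[:3,:3].T; np.savez(tag+'0.npz',camera_matrix=f['camera_matrix'],R=Rc,t=-Rc@C[:3,3])
    print('t',s['t'],'p',np.round(p,4),'toolx',np.round(R[:,0],3),'tooly',np.round(R[:,1],3),'az_y',np.degrees(np.arctan2(R[1,1],R[0,1])),'F',np.round(s['force'],2),'w',s['grip_width'],'j',np.round(s['joints'],2))
def go(target,az):
    "needed shift and tool-z turn to put TCP at target with tool y azimuth az deg, tool down"
    p,R,s=st(); sh=R.T@(np.asarray(target)-p)
    a=np.radians(az); y=np.array([np.cos(a),np.sin(a),0]); z=np.array([0,0,-1.]); x=np.cross(y,z)
    rv=Rn.from_matrix(R.T@np.stack([x,y,z],1)).as_rotvec(); print('shift',np.round(sh,4),'rv',np.round(rv,4))
E
python3 - <<'E'
from h import *
wgrab('w1')
E
```

```text
t 1.4 p [0.4729 0.2706 0.2808] toolx [-0.003  1.     0.   ] tooly [ 1.     0.003 -0.   ] az_y 0.1643358069147387 F [ 0.42  0.33 -1.12] w 0.09150338971662111 j [0.5  0.23 1.46 0.   1.45 0.5 ]
```

View pics/w1.png

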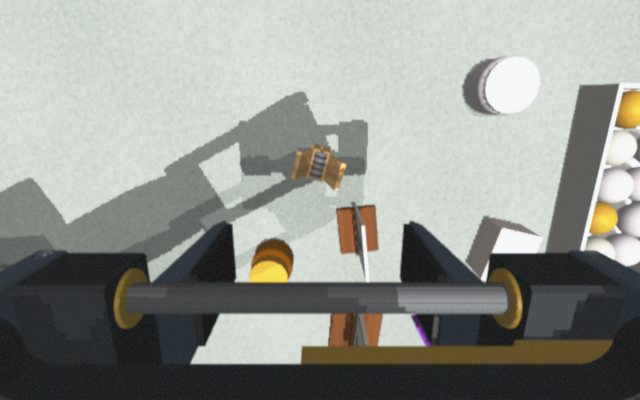

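```bash
python3 - <<'E'
import cv2
a=cv2.imread('pics/w1.png')[130:205,270:370]
cv2.imwrite('pics/c3.png',cv2.resize(a,None,fx=8,fy=8,interpolation=cv2.INTER_CUBIC))
E
```

```text
(no output)
```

View pics/c3.png

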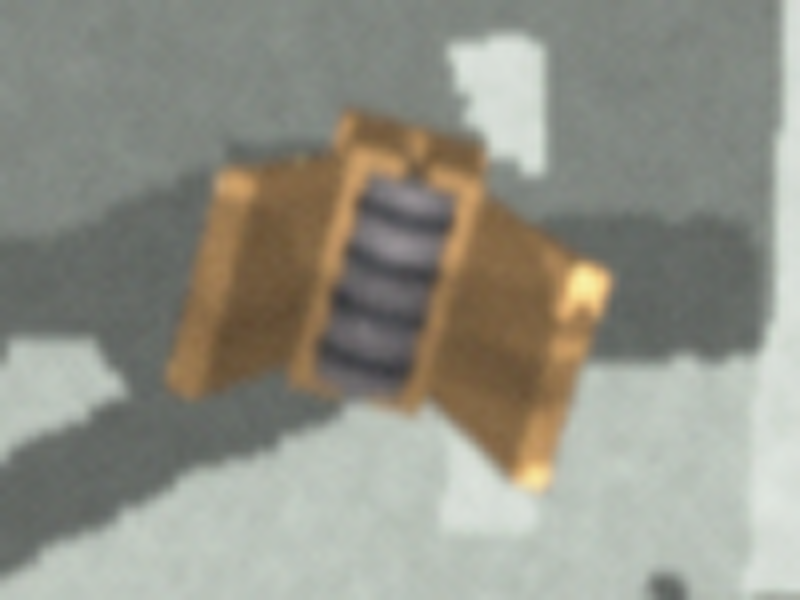

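```bash
python3 - <<'E'
from h import *
c=lambda u,v:(270+u/8,130+v/8)
P={k:onz('w1',c(*v),.087) for k,v in dict(l1=(216,168),l2=(165,388),r1=(612,275),r2=(548,490)).items()}
for k,v in P.items(): print(k,np.round(v,4))
print('ctr',sum(P.values())/4, 'width',np.linalg.norm((P['l1']+P['l2']-P['r1']-P['r2'])/2))
for a,b in ('l1','l2'),('r1','r2'):
    d=P[a]-P[b]; print('ydir az-90',np.degrees(np.arctan2(d[1],d[0]))-90, np.linalg.norm(d))
d=(P['r1']+P['r2']-P['l1']-P['l2']); print('xaz',np.degrees(np.arctan2(d[1],d[0])))
# spring/pivot center at z .048+?
print('pivot', onz('w1',c(388,283),.055))
E
```

```text
l1 [0.4486 0.293  0.087 ]
l2 [0.4407 0.2605 0.087 ]
r1 [0.5061 0.2776 0.087 ]
r2 [0.4974 0.2452 0.087 ]
ctr [0.47318903 0.26906107 0.087     ] width 0.05913652812877093
ydir az-90 -13.789677070544442 0.03341517480365755
ydir az-90 -14.964728597784656 0.03355096475538675
xaz -15.081333900703607
pivot [0.47354595 0.27033794 0.055     ]
```

The clip measures cleanly: centre (0.473, 0.269), x azimuth about -15°, handle width 59 mm as specified. Next I go above the card and topper.

```bash
python3 - <<'E'
from h import *
go([.532,-.005,.29],-5)
E
```

```text
shift [-0.2757  0.0583 -0.0092] rv [-0.0001 -0.      0.0899]
```

{"name": "arm_command", "arguments": {
  "motion": [
    [0, [-0.276, 0.058, -0.009], [0, 0, 0.09]],
    [0, [-0.276, 0.058, -0.009], [0, 0, 0.09]],
    [0, [-0.276, 0.058, -0.009], [0, 0, 0.09]],
    [0, [-0.276, 0.058, -0.009], [0, 0, 0.09]],
    [0, [-0.276, 0.058, -0.009], [0, 0, 0.09]],
    [0, [-0.276, 0.058, -0.009], [0, 0, 0.09]],
    [0, [-0.276, 0.058, -0.009], [0, 0, 0.09]],
    [0, [-0.276, 0.058, -0.009], [0, 0, 0.09]],
    [0, [-0.276, 0.058, -0.009], [0, 0, 0.09]],
    [0, [-0.276, 0.058, -0.009], [0, 0, 0.09]]
  ]
}}

```text
t: 2.28
position: [0.5315, -0.0053, 0.2897]
tcp_rot: [-0.0, 0.738, 0.675, 0.0]
force: [-0.3, 0.7, 0.3]
grip_width: 0.0914
```

```bash
python3 - <<'E'
from h import *
wgrab('w2')
a=cv2.imread('pics/w2.png')[100:250,220:420]
cv2.imwrite('pics/c4.png',cv2.resize(a,None,fx=4,fy=4,interpolation=cv2.INTER_CUBIC))
E
```

```text
t 2.2833 p [ 0.5315 -0.0053  0.2897] toolx [0.088 0.996 0.001] tooly [ 0.996 -0.088 -0.   ] az_y -5.077189302310146 F [-0.29  0.66  0.31] w 0.09135086346122095 j [-0.03  0.2   1.47  0.    1.47  0.06]
```

View pics/w2.png

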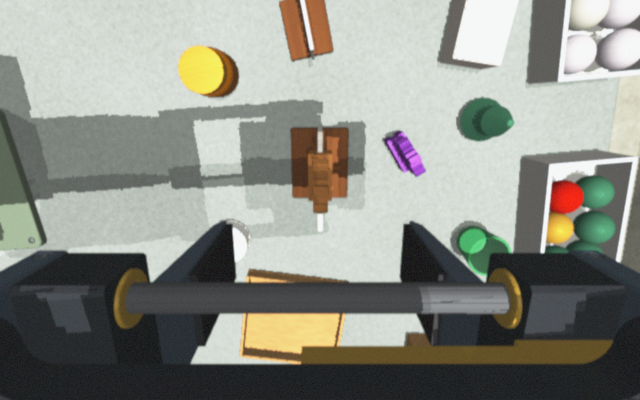

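View pics/c4.png

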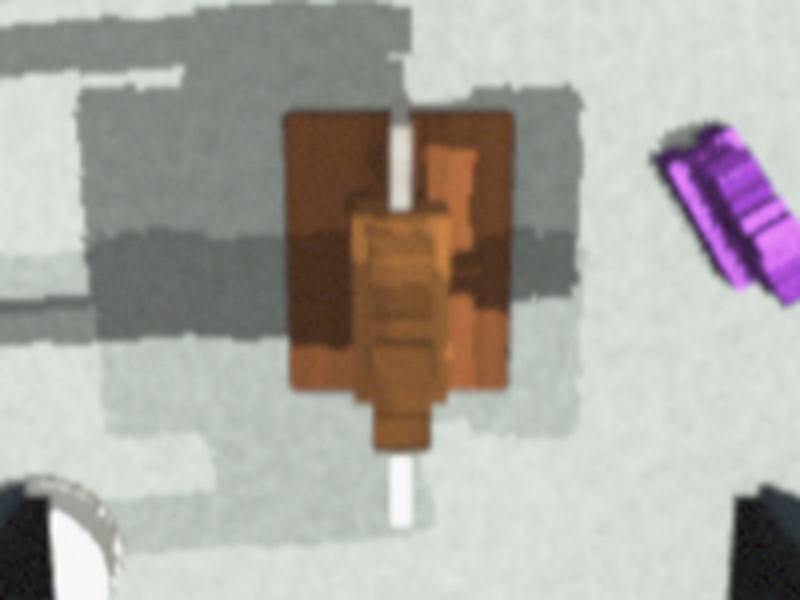

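```bash
python3 - <<'E'
from h import *
c=lambda u,v:(220+u/4,100+v/4)
N=onz('w2',c(400,122),.13);F=onz('w2',c(400.5,527),.13); print('card',N,F,(N+F)/2,np.linalg.norm(N-F))
d=N-F; print('az',np.degrees(np.arctan2(d[1],d[0]))-90)
a=onz('w2',c(352,214),.142);b=onz('w2',c(449,213),.142);e=onz('w2',c(356,402),.142);f=onz('w2',c(446,402),.142)
print('foot',(a+b)/2,(e+f)/2,(a+b+e+f)/4,np.linalg.norm(a-b))
for z in(.18,.196): 
  print('flake', onz('w2',c(374,448),z),onz('w2',c(430,448),z))
ft=[onz('w2',c(*q),.0) for q in [(283,112),(515,112),(291,391),(508,391)]]
print(np.round(ft,4),sum(ft)/4)
m=(a+b+e+f)/4; go([m[0],m[1],.155],-5)
E
```

```text
card [0.53784792 0.04298939 0.13      ] [ 0.52830042 -0.06880519  0.13      ] [ 0.53307417 -0.0129079   0.13      ] 0.11220152678787115
az -4.881337584357908
foot [0.53600851 0.02114239 0.142     ] [ 0.53182582 -0.02872802  0.142     ] [ 0.53391716 -0.00379282  0.142     ] 0.02470541725576302
flake [ 0.52514791 -0.02837235  0.18      ] [ 0.53843184 -0.02954628  0.18      ]
flake [ 0.52583131 -0.02310834  0.196     ] [ 0.53842417 -0.02422119  0.196     ]
[[ 0.497   0.0392  0.    ]
 [ 0.5783  0.032   0.    ]
 [ 0.4887 -0.0626 -0.    ]
 [ 0.5693 -0.0697  0.    ]] [ 5.33307042e-01 -1.52590220e-02 -1.38777878e-17]
shift [0.0011 0.0024 0.1348] rv [-0.0003 -0.0007 -0.0003]
```

The card and topper are measured: card middle (0.533, -0.013), yaw -4.9°, topper (0.534, -0.004). Descending to grasp the snowflake.

{"name": "arm_command", "arguments": {
  "motion": [
    [0, [0.001, 0.002, 0.035], [0, 0, 0]],
    [0, [0.001, 0.002, 0.07], [0, 0, 0]],
    [0, [0.001, 0.002, 0.105], [0, 0, 0]],
    [0, [0.001, 0.002, 0.134], [0, 0, 0]],
    [0, [0.001, 0.002, 0.134], [0, 0, 0]],
    [0, [0.001, 0.002, 0.134], [0, 0, 0]],
    [1, [0.001, 0.002, 0.134], [0, 0, 0]],
    [1, [0.001, 0.002, 0.134], [0, 0, 0]],
    [1, [0.001, 0.002, 0.134], [0, 0, 0]],
    [1, [0.001, 0.002, 0.134], [0, 0, 0]],
    [1, [0.001, 0.002, 0.134], [0, 0, 0]],
    [1, [0.001, 0.002, 0.134], [0, 0, 0]],
    [1, [0.001, 0.002, 0.134], [0, 0, 0]],
    [1, [0.001, 0.002, 0.134], [0, 0, 0]]
  ],
  "grip_force": 20
}}

```text
t: 3.5
position: [0.5338, -0.0053, 0.1559]
tcp_rot: [-0.0, 0.738, 0.675, 0.0]
force: [-0.3, 0.7, 0.4]
grip_width: 0.0408
```

{"name": "arm_command", "arguments": {
  "motion": [
    [1, [0, 0, 0], [0, 0, 0]],
    [1, [0, 0, 0], [0, 0, 0]],
    [1, [0, 0, 0], [0, 0, 0]],
    [1, [0, 0, 0], [0, 0, 0]],
    [1, [0, 0, 0], [0, 0, 0]],
    [1, [0, 0, 0], [0, 0, 0]],
    [1, [0, 0, 0], [0, 0, 0]],
    [1, [0, 0, 0], [0, 0, 0]]
  ]
}}

```text
t: 4.17
position: [0.5338, -0.0052, 0.1558]
tcp_rot: [-0.0, 0.738, 0.675, 0.0]
force: [1.3, 0.0, -1.1]
grip_width: 0.0134
```

{"name": "arm_command", "arguments": {
  "motion": [
    [1, [0, 0, -0.01], [0, 0, 0]],
    [1, [0, 0, -0.025], [0, 0, 0]],
    [1, [0, 0, -0.045], [0, 0, 0]],
    [1, [0, 0, -0.07], [0, 0, 0]],
    [1, [0, 0, -0.07], [0, 0, 0]]
  ]
}}

```text
t: 4.58
position: [0.5367, -0.0053, 0.2313]
tcp_rot: [0.003, 0.738, 0.675, 0.004]
force: [0.3, -0.3, 0.7]
grip_width: 0.014
```

```bash
python3 - <<'E'
from h import *
wgrab('w3')
a=grab('scene','s3.png')['pixels'][150:270,230:390,::-1]
cv2.imwrite('pics/c5.png',cv2.resize(a,None,fx=4,fy=4,interpolation=cv2.INTER_CUBIC))
# tray from w2, scene; pink card
for q in [(249,271),(348,283),(336,361),(242,356)]: print('tray w2',np.round(onz('w2',q,.025),4))
for q in [(280,162),(296,171),(312,163)]: print('pink sc',np.round(onz('scene',q,.0),4))
for q in [(392,208),(422,214)]: print('pink side',np.round(onz('side',q,.0),4))
print(np.round(onz('scene',(286,129),.1),3),np.round(onz('scene',(307,136),.1),3))
E
```

```text
t 4.5833 p [ 0.5367 -0.0053  0.2313] toolx [0.089 0.996 0.001] tooly [ 0.996 -0.089  0.01 ] az_y -5.101072699582242 F [ 0.31 -0.27  0.69] w 0.013970869076228822 j [-0.03  0.23  1.58  0.    1.32  0.06]
tray w2 [ 0.4129 -0.1642  0.025 ]
tray w2 [ 0.5605 -0.1976  0.025 ]
tray w2 [ 0.5317 -0.3394  0.025 ]
tray w2 [ 0.3793 -0.3161  0.025 ]
pink sc [ 0.2835 -0.3031  0.    ]
pink sc [ 0.2966 -0.2201  0.    ]
pink sc [ 0.2211 -0.2053 -0.    ]
pink side [ 0.3108 -0.2189  0.    ]
pink side [ 0.2268 -0.1973  0.    ]
[ 0.219 -0.322  0.1  ] [ 0.215 -0.231  0.1  ]
```

View pics/c5.png

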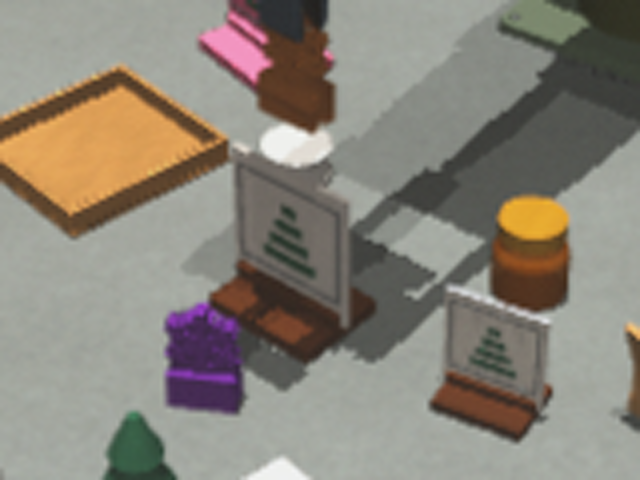

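View pics/w3.png

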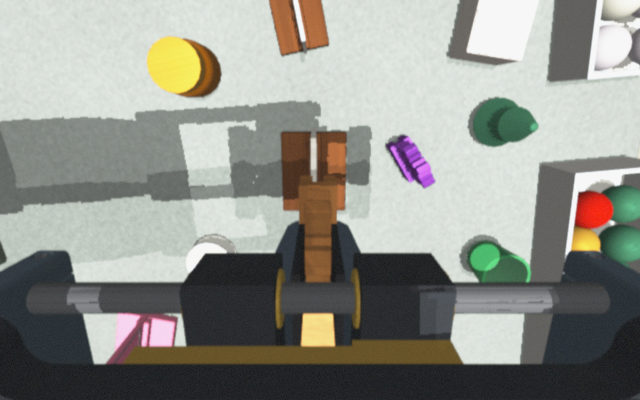

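The topper is off the card and held (scene crop (297,85)); the reel is the white disc behind the card. Carrying it to the tray.

```bash
python3 - <<'E'
from h import *
go([.472,-.253,.18],-13); go([.472,-.253,.05],-13)
E
```

```text
shift [-0.2524 -0.0402  0.0469] rv [ 0.0026 -0.0004  0.1379]
shift [-0.2524 -0.0405  0.1769] rv [ 0.0026 -0.0004  0.1379]
```

{"name": "arm_command", "arguments": {
  "motion": [
    [1, [-0.03, -0.005, 0.0], [0, 0, 0.02]],
    [1, [-0.065, -0.01, 0.0], [0, 0, 0.04]],
    [1, [-0.1, -0.016, 0.0], [0, 0, 0.06]],
    [1, [-0.135, -0.021, 0.0], [0, 0, 0.08]],
    [1, [-0.17, -0.027, 0.01], [0, 0, 0.1]],
    [1, [-0.205, -0.032, 0.03], [0, 0, 0.12]],
    [1, [-0.235, -0.037, 0.045], [0, 0, 0.138]],
    [1, [-0.252, -0.04, 0.06], [0, 0, 0.138]],
    [1, [-0.252, -0.04, 0.08], [0, 0, 0.138]],
    [1, [-0.252, -0.04, 0.1], [0, 0, 0.138]],
    [1, [-0.252, -0.04, 0.12], [0, 0, 0.138]],
    [1, [-0.252, -0.04, 0.14], [0, 0, 0.138]],
    [1, [-0.252, -0.04, 0.15], [0, 0, 0.138]],
    [1, [-0.252, -0.04, 0.15], [0, 0, 0.138]],
    [1, [-0.252, -0.04, 0.15], [0, 0, 0.138]]
  ]
}}

```text
t: 5.93
position: [0.4713, -0.2524, 0.0754]
tcp_rot: [-0.001, 0.783, 0.623, -0.0]
force: [-1.0, 0.5, 0.5]
grip_width: 0.0139
```

```bash
python3 - <<'E'
from h import *
wgrab('w4')
a=grab('scene','s4.png')['pixels'][130:250,190:350,::-1]
cv2.imwrite('pics/c6.png',cv2.resize(a,None,fx=4,fy=4,interpolation=cv2.INTER_CUBIC))
a=grab('side','d4.png')['pixels'][130:250,260:420,::-1]
cv2.imwrite('pics/c7.png',cv2.resize(a,None,fx=4,fy=4,interpolation=cv2.INTER_CUBIC))
E
```

```text
t 5.9333 p [ 0.4713 -0.2524  0.0754] toolx [0.225 0.974 0.001] tooly [ 0.974 -0.225 -0.001] az_y -13.001757411953191 F [-0.96  0.48  0.51] w 0.01388713535364326 j [-0.51  0.36  1.82  0.    0.97 -0.29]
```

View pics/c6.png

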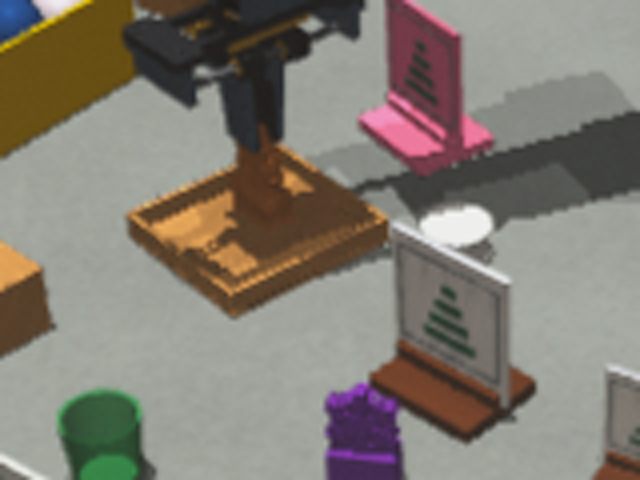

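View pics/c7.png

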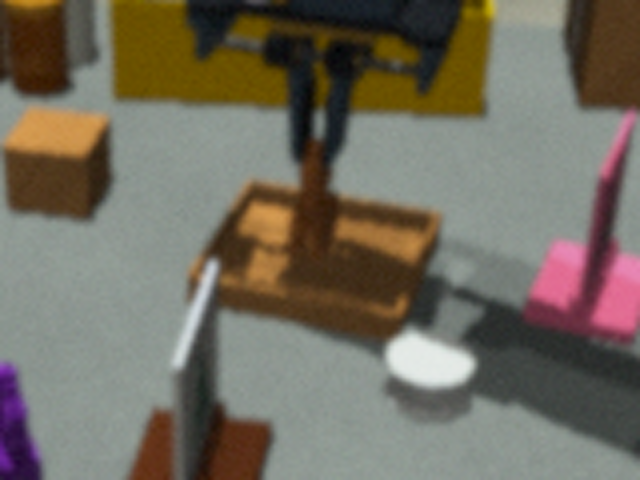

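The topper hangs upright over the middle of the tray. Lowering the last 26 mm slowly.

{"name": "arm_command", "arguments": {
  "motion": [
    [1, [0, 0, 0.008], [0, 0, 0]],
    [1, [0, 0, 0.015], [0, 0, 0]],
    [1, [0, 0, 0.02], [0, 0, 0]],
    [1, [0, 0, 0.023], [0, 0, 0]],
    [1, [0, 0, 0.025], [0, 0, 0]],
    [1, [0, 0, 0.026], [0, 0, 0]],
    [1, [0, 0, 0.026], [0, 0, 0]],
    [1, [0, 0, 0.026], [0, 0, 0]]
  ]
}}

```text
t: 6.75
position: [0.4718, -0.2527, 0.0499]
tcp_rot: [0.0, 0.783, 0.622, 0.0]
force: [0.1, 0.5, 0.1]
grip_width: 0.0135
```

{"name": "arm_command", "arguments": {
  "motion": [
    [1, [0, 0, 0.001], [0, 0, 0]],
    [1, [0, 0, 0.002], [0, 0, 0]],
    [1, [0, 0, 0.002], [0, 0, 0]]
  ]
}}

```text
t: 7.0
position: [0.4721, -0.2529, 0.0488]
tcp_rot: [0.001, 0.783, 0.622, 0.0]
force: [-0.2, 0.5, 4.9]
grip_width: 0.0134
```

Touching the floor (4.9 N). Releasing by backing the fingers open, then rising.

{"name": "arm_command", "arguments": {
  "motion": [
    [0.8, [0, 0, 0], [0, 0, 0]],
    [0.6, [0, 0, 0], [0, 0, 0]],
    [0.4, [0, 0, 0], [0, 0, 0]],
    [0, [0, 0, 0], [0, 0, 0]],
    [0, [0, 0, 0], [0, 0, 0]],
    [0, [0, 0, 0], [0, 0, 0]],
    [0, [0, 0, 0], [0, 0, 0]],
    [0, [0, 0, 0], [0, 0, 0]],
    [0, [0, 0, -0.03], [0, 0, 0]],
    [0, [0, 0, -0.065], [0, 0, 0]],
    [0, [0, 0, -0.1], [0, 0, 0]],
    [0, [0, 0, -0.14], [0, 0, 0]],
    [0, [0, 0, -0.18], [0, 0, 0]],
    [0, [0, 0, -0.2], [0, 0, 0]],
    [0, [0, 0, -0.2], [0, 0, 0]]
  ]
}}

```text
t: 8.25
position: [0.4741, -0.2541, 0.2536]
tcp_rot: [0.005, 0.783, 0.622, 0.002]
force: [0.6, -0.4, 0.6]
grip_width: 0.0913
```

```bash
python3 - <<'E'
from h import *
wgrab('w5')
a=grab('scene','s5.png')['pixels'][130:250,190:350,::-1]
cv2.imwrite('pics/c8.png',cv2.resize(a,None,fx=4,fy=4,interpolation=cv2.INTER_CUBIC))
go([.473,.269,.25],-14.8)
E
```

```text
t 8.25 p [ 0.4741 -0.2541  0.2536] toolx [ 0.225  0.974 -0.003] tooly [ 0.974 -0.225  0.011] az_y -13.008182152890706 F [ 0.6  -0.43  0.64] w 0.09131055977618675 j [-0.51  0.22  1.54  0.    1.37 -0.29]
shift [ 0.5086 -0.1161 -0.0021] rv [0.0011 0.0002 0.0313]
```

View pics/c8.png

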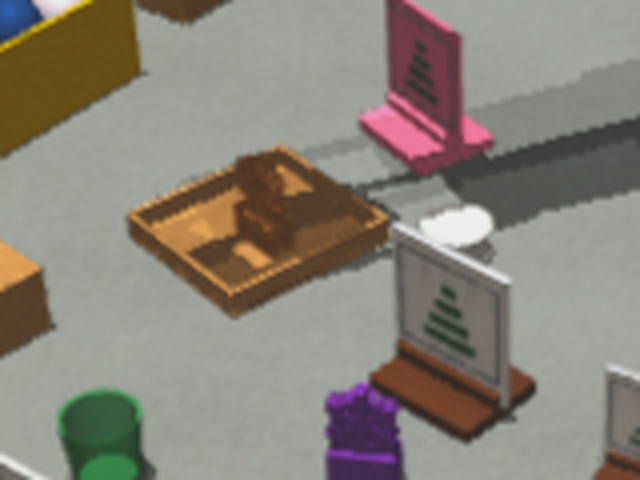

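View pics/w5.png

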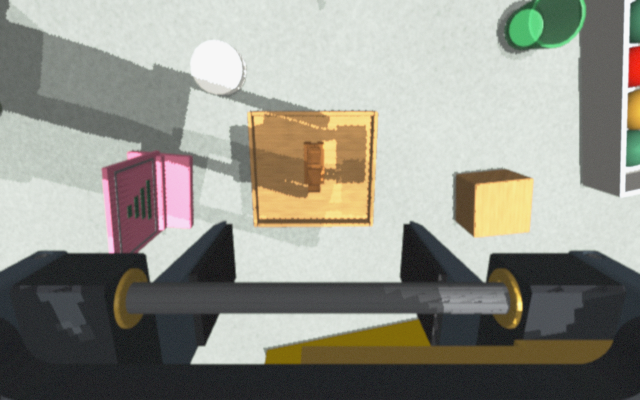

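The topper stands free in the tray (w5, (314,167)), well clear of the walls. I'll pause above the bare card for a clean measurement on the way to the clip.

```bash
python3 - <<'E'
from h import *
go([.533,-.03,.25],-5)
E
```

```text
shift [ 0.2308  0.0097 -0.0019] rv [ 0.0011  0.0003 -0.1397]
```

{"name": "arm_command", "arguments": {
  "motion": [
    [0, [0.231, 0.01, 0], [0, 0, -0.14]],
    [0, [0.231, 0.01, 0], [0, 0, -0.14]],
    [0, [0.231, 0.01, 0], [0, 0, -0.14]],
    [0, [0.231, 0.01, 0], [0, 0, -0.14]],
    [0, [0.231, 0.01, 0], [0, 0, -0.14]],
    [0, [0.231, 0.01, 0], [0, 0, -0.14]],
    [0, [0.231, 0.01, 0], [0, 0, -0.14]],
    [0, [0.231, 0.01, 0], [0, 0, -0.14]],
    [0, [0.231, 0.01, 0], [0, 0, -0.14]],
    [0, [0.231, 0.01, 0], [0, 0, -0.14]]
  ]
}}

```text
t: 9.18
position: [0.5326, -0.0309, 0.2469]
tcp_rot: [-0.001, 0.738, 0.675, -0.001]
force: [-0.1, -0.5, -0.6]
grip_width: 0.0912
```

```bash
python3 - <<'E'
from h import *
wgrab('w6')
a=cv2.imread('pics/w6.png')[80:230,220:420]
cv2.imwrite('pics/c9.png',cv2.resize(a,None,fx=4,fy=4,interpolation=cv2.INTER_CUBIC))
go([.4732,.2692,.25],-14.8)
E
```

```text
t 9.1833 p [ 0.5326 -0.0309  0.2469] toolx [ 0.088  0.996 -0.   ] tooly [ 0.996 -0.088 -0.002] az_y -5.063906237448106 F [-0.13 -0.45 -0.58] w 0.0912422964709734 j [-0.08  0.22  1.55 -0.    1.37  0.01]
shift [ 0.2938 -0.086  -0.0028] rv [-0.0013  0.0003  0.1696]
```

View pics/c9.png

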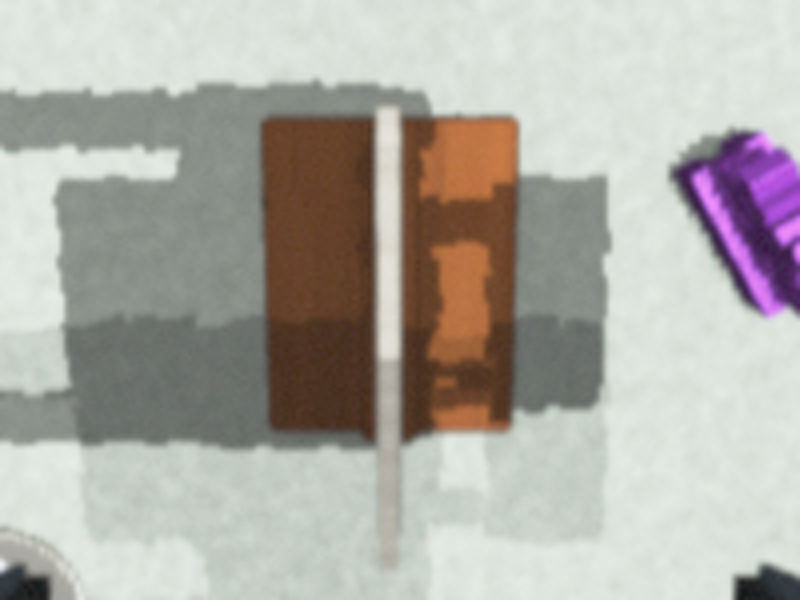

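```bash
python3 - <<'E'
from h import *
c=lambda u,v:(220+u/4,80+v/4)
N=onz('w6',c(388.5,105),.13);F=onz('w6',c(388,566),.13); print('card',N,F,(N+F)/2,np.linalg.norm(N-F))
d=N-F; print('az',np.degrees(np.arctan2(d[1],d[0]))-90)
print(st()[0])
E
```

```text
card [0.53806337 0.04226318 0.13      ] [ 0.52827381 -0.06658255  0.13      ] [ 0.53316859 -0.01215969  0.13      ] 0.10928507881657357
az -5.139341288217423
[ 0.5328061  -0.0310224   0.24719811]
```

{"name": "arm_command", "arguments": {
  "motion": [
    [0, [0.294, -0.086, 0], [0, 0, 0.17]],
    [0, [0.294, -0.086, 0], [0, 0, 0.17]],
    [0, [0.294, -0.086, 0], [0, 0, 0.17]],
    [0, [0.294, -0.086, 0], [0, 0, 0.17]],
    [0, [0.294, -0.086, 0], [0, 0, 0.17]],
    [0, [0.294, -0.086, 0], [0, 0, 0.17]],
    [0, [0.294, -0.086, 0], [0, 0, 0.17]],
    [0, [0.294, -0.086, 0], [0, 0, 0.17]],
    [0, [0.294, -0.086, 0], [0, 0, 0.17]],
    [0, [0.294, -0.086, 0], [0, 0, 0.17]],
    [0, [0.294, -0.086, 0], [0, 0, 0.17]],
    [0, [0.294, -0.086, 0], [0, 0, 0.17]],
    [0, [0.294, -0.086, 0], [0, 0, 0.17]]
  ]
}}

```text
t: 10.32
position: [0.4737, 0.269, 0.248]
tcp_rot: [0.0, 0.793, 0.61, 0.0]
force: [0.5, 1.0, 0.7]
grip_width: 0.0914
```

```bash
python3 - <<'E'
from h import *
wgrab('w7')
a=cv2.imread('pics/w7.png')[130:230,255:388]
cv2.imwrite('pics/c10.png',cv2.resize(a,None,fx=6,fy=6,interpolation=cv2.INTER_CUBIC))
go([.4732,.2692,.06],-14.8)
E
```

```text
t 10.3167 p [0.4737 0.269  0.248 ] toolx [ 0.257  0.967 -0.   ] tooly [ 0.967 -0.257  0.   ] az_y -14.863072061238697 F [0.54 0.98 0.68] w 0.09143672561572858 j [ 0.5   0.24  1.52 -0.    1.38  0.75]
shift [-1.00e-04 -5.00e-04  1.88e-01] rv [ 0.0002 -0.     -0.0008]
```

View pics/c10.png

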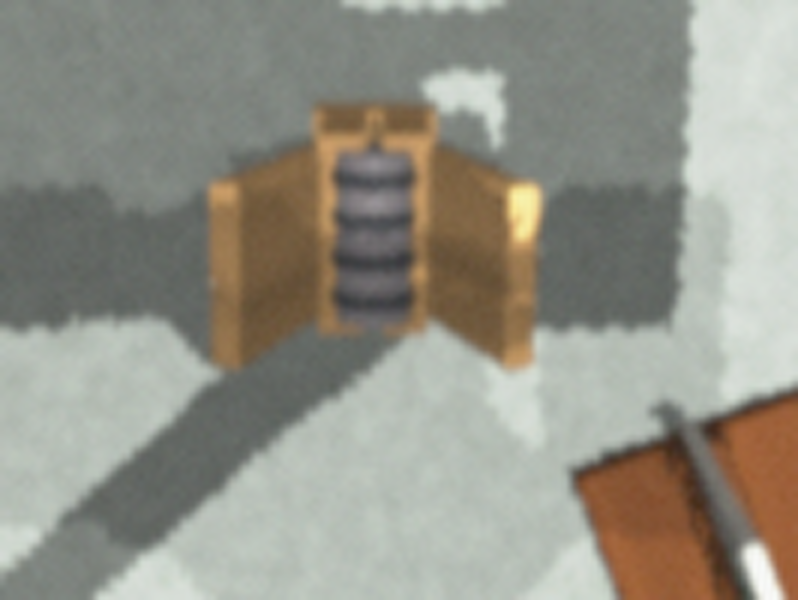

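The clip is centred and square between the fingers (outer handle faces at columns 290 and 345, mid 317.6). Descending.

{"name": "arm_command", "arguments": {
  "motion": [
    [0, [0, 0, 0.04], [0, 0, 0]],
    [0, [0, 0, 0.08], [0, 0, 0]],
    [0, [0, 0, 0.12], [0, 0, 0]],
    [0, [0, 0, 0.15], [0, 0, 0]],
    [0, [0, 0, 0.175], [0, 0, 0]],
    [0, [0, 0, 0.185], [0, 0, 0]],
    [0, [0, 0, 0.185], [0, 0, 0]],
    [0, [0, 0, 0.185], [0, 0, 0]]
  ]
}}

```text
t: 11.03
position: [0.474, 0.2705, 0.0636]
tcp_rot: [0.0, 0.792, 0.61, 0.001]
force: [-0.4, 0.9, 0.2]
grip_width: 0.0913
```

```bash
python3 - <<'E'
from h import *
wgrab('w8')
a=grab('side','d8.png')['pixels'][270:400,240:414,::-1]
cv2.imwrite('pics/c11.png',cv2.resize(a,None,fx=4,fy=4,interpolation=cv2.INTER_CUBIC))
E
```

```text
t 11.0333 p [0.474  0.2705 0.0636] toolx [0.255 0.967 0.001] tooly [ 0.967 -0.255  0.001] az_y -14.762552090682311 F [-0.44  0.9   0.24] w 0.09129836777630383 j [0.5  0.38 1.81 0.   0.95 0.76]
```

View pics/w8.png

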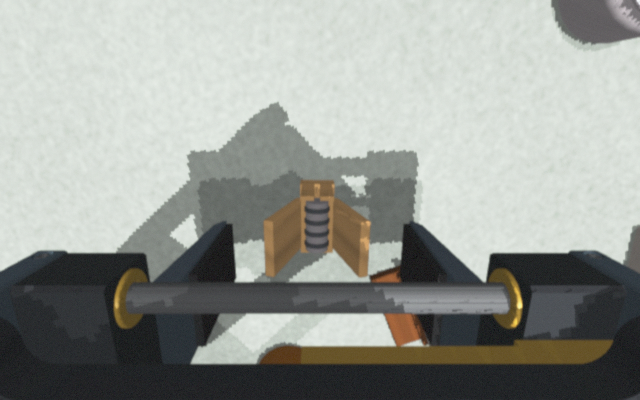

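View pics/c11.png

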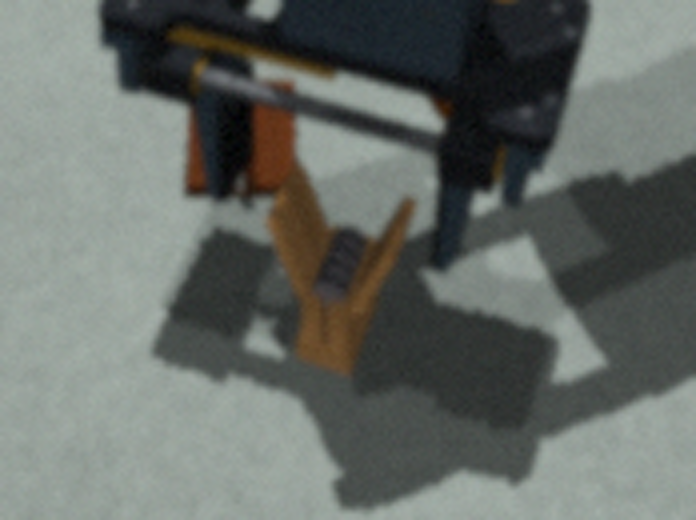

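```bash
python3 - <<'E'
from h import *
p,R,s=st()
c=lambda uv:np.round((uv-np.array([240,270]))*4)
for sg in(-1,1):
    print('fingertip',c(proj('side',p+sg*R[:,1]*.0457)), 'pad at handle', c(proj('side',p+sg*R[:,1]*.0457-R[:,2]*.025)))
q={'l':(414,198),'r':(290,165),'r2':(270,222)}
for k,v in q.items(): print(k,np.round(onz('side',(240+v[0]/4,270+v[1]/4),.088),4))
C=np.load('w80.npz')
for u in [(264,222),(264,275),(370,222),(369,275),]: print(np.round(onz('w8',u,.087),4))
for sg in(-1,1):
  for dx in (-.016,.016): print('pad edge',np.round(p+sg*R[:,1]*.0457+dx*R[:,0],3))
E
```

```text
fingertip [437. 275.] pad at handle [440. 238.]
fingertip [241. 213.] pad at handle [240. 177.]
l [0.4422 0.2618 0.088 ]
r [0.4979 0.2494 0.088 ]
r2 [0.5034 0.2803 0.088 ]
[0.4493 0.2923 0.087 ]
[0.4398 0.2616 0.087 ]
[0.5052 0.2776 0.087 ]
[0.4978 0.2463 0.087 ]
pad edge [0.427 0.267 0.065]
pad edge [0.435 0.298 0.065]
pad edge [0.515 0.244 0.065]
pad edge [0.523 0.275 0.065]
```

The two views agree that the clip is centred to about 1 mm. Squeezing.

{"name": "arm_command", "arguments": {
  "motion": [
    [1, [0, -0.001, 0], [0, 0, 0]],
    [1, [0, -0.001, 0], [0, 0, 0]],
    [1, [0, -0.001, 0], [0, 0, 0]],
    [1, [0, -0.001, 0], [0, 0, 0]],
    [1, [0, -0.001, 0], [0, 0, 0]],
    [1, [0, -0.001, 0], [0, 0, 0]],
    [1, [0, -0.001, 0], [0, 0, 0]],
    [1, [0, -0.001, 0], [0, 0, 0]],
    [1, [0, -0.001, 0], [0, 0, 0]],
    [1, [0, -0.001, 0], [0, 0, 0]],
    [1, [0, -0.001, 0], [0, 0, 0]],
    [1, [0, -0.001, 0], [0, 0, 0]]
  ],
  "grip_force": 25
}}

```text
t: 12.13
position: [0.4722, 0.2708, 0.0628]
tcp_rot: [-0.0, 0.792, 0.611, 0.0]
force: [-0.1, 0.6, 0.6]
grip_width: 0.0142
```

```bash
python3 - <<'E'
from h import *
wgrab('w9')
a=grab('side','d9.png')['pixels'][270:400,240:414,::-1]
cv2.imwrite('pics/c12.png',cv2.resize(a,None,fx=4,fy=4,interpolation=cv2.INTER_CUBIC))
E
```

```text
t 12.1333 p [0.4722 0.2708 0.0628] toolx [0.254 0.967 0.   ] tooly [ 0.967 -0.254 -0.   ] az_y -14.726134567446923 F [-0.12  0.6   0.63] w 0.014229926402589733 j [0.5  0.38 1.81 0.   0.95 0.76]
```

View pics/c12.png

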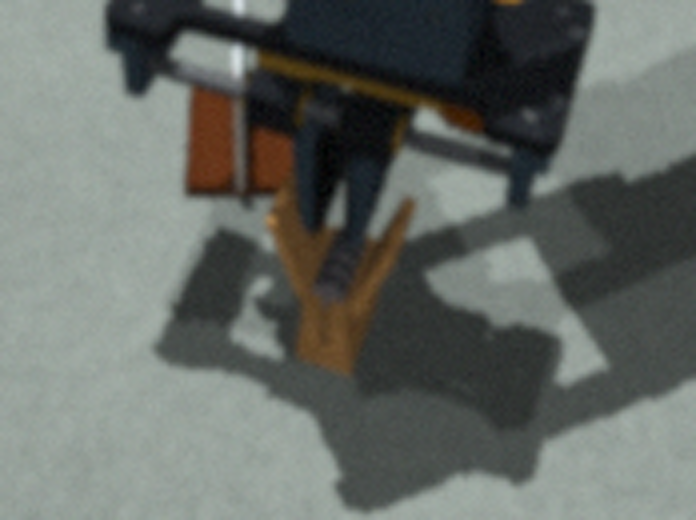

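View pics/w9.png

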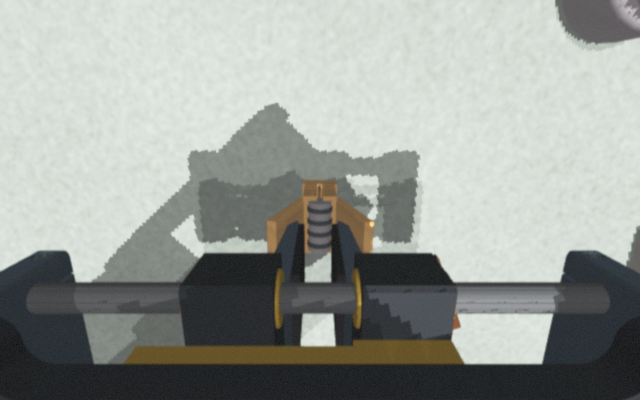

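The fingers closed to 14 mm without meeting the handles, so something is off. I'll look closer before moving.

```bash
python3 - <<'E'
from h import *
a=cv2.imread('pics/w9.png')[170:270,240:400]
b=cv2.imread('pics/w8.png')[170:270,240:400]
cv2.imwrite('pics/c13.png',cv2.resize(np.vstack([b,a]),None,fx=3,fy=3,interpolation=cv2.INTER_CUBIC)[:600])
f=grab('scene','s9.png')['pixels'][170:300,340:500,::-1]
cv2.imwrite('pics/c14.png',cv2.resize(f,None,fx=4.5,fy=4.5,interpolation=cv2.INTER_CUBIC))
E
```

```text
(no output)
```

View pics/c13.png

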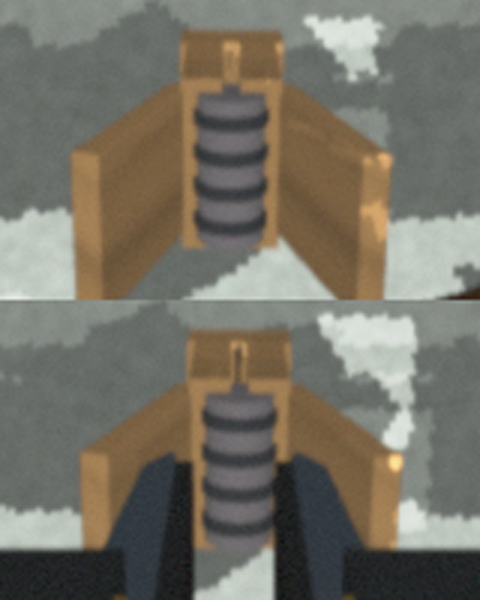

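View pics/c14.png

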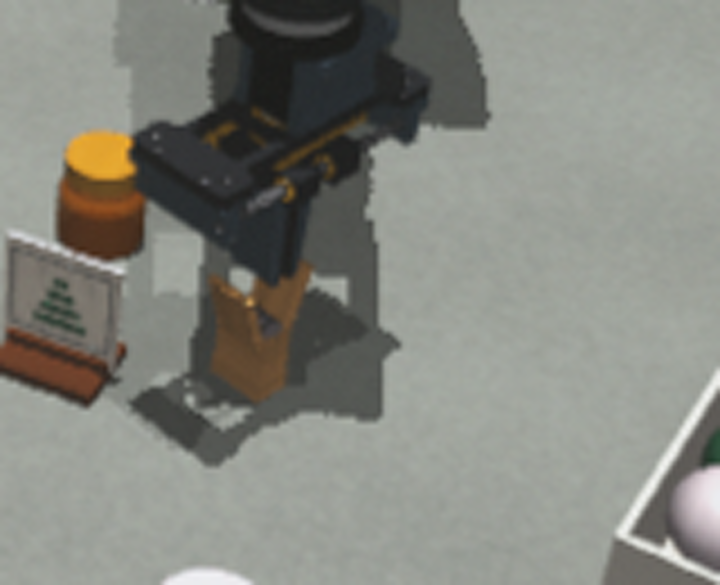

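```bash
python3 - <<'E'
from h import *
p,R,s=st(); print(s['t'],p,s['grip_width'])
for x in(-.016,0,.016):
  for sg in(-1,1):
    X=p+R[:,0]*x+sg*R[:,1]*.007
    print(x,sg,'scene',np.round((proj('scene',X)-[340,170])*4.5),'side',np.round((proj('side',X)-[240,270])*4),'w9',np.round((proj('w9',X)-[240,170])*3+[0,300]))
E
```

```text
12.2833 [0.47225806 0.27077533 0.06284711] 0.002490351731041594
-0.016 -1 scene [248. 285.] side [369. 222.] w9 [201. 555.]
-0.016 1 scene [232. 295.] side [339. 213.] w9 [267. 555.]
0 -1 scene [267. 298.] side [358. 250.] w9 [200. 484.]
0 1 scene [251. 308.] side [328. 241.] w9 [268. 484.]
0.016 -1 scene [286. 311.] side [346. 280.] w9 [200. 411.]
0.016 1 scene [270. 321.] side [316. 270.] w9 [269. 411.]
```

```bash
python3 - <<'E'
from h import *
wgrab('w10')
f=grab('scene','s10.png')['pixels'][195:275,375:435,::-1]
g=grab('side','d10.png')['pixels'][285:375,290:360,::-1]
a=cv2.imread('pics/w10.png')[170:270,270:370]
r=lambda i:cv2.resize(i,(int(i.shape[1]*560/i.shape[0]),560),interpolation=cv2.INTER_CUBIC)
cv2.imwrite('pics/c15.png',np.hstack([r(f),]));cv2.imwrite('pics/c16.png',r(g));cv2.imwrite('pics/c17.png',r(a))
p,R,s=st(); print(s['grip_width'])
for z in (0,.01,.02,.025,.03,.04):
  for x in(0,.016):
    X=p+R[:,0]*x-R[:,2]*z
    print(z,x,'scene',np.round((proj('scene',X)-[375,195])*7),'side',np.round((proj('side',X)-[290,285])*560/90),'w',np.round((proj('w10',X)-[270,170])*5.6))
E
```

```text
t 12.2833 p [0.4723 0.2708 0.0628] toolx [0.254 0.967 0.   ] tooly [ 0.967 -0.254  0.   ] az_y -14.725089792787076 F [ 0.15  0.65 -0.88] w 0.002490351731041594 j [0.5  0.38 1.81 0.   0.95 0.76]
0.00011060465913236077
0 0 scene [157. 296.] side [222. 289.] w [269. 344.]
0 0.016 scene [187. 317.] side [203. 335.] w [269. 207.]
0.01 0 scene [160. 277.] side [223. 267.] w [269. 379.]
0.01 0.016 scene [190. 297.] side [204. 313.] w [269. 236.]
0.02 0 scene [162. 257.] side [223. 244.] w [269. 417.]
0.02 0.016 scene [193. 278.] side [205. 290.] w [269. 268.]
0.025 0 scene [164. 248.] side [224. 233.] w [269. 438.]
0.025 0.016 scene [194. 268.] side [205. 278.] w [269. 285.]
0.03 0 scene [165. 238.] side [224. 221.] w [269. 460.]
0.03 0.016 scene [195. 258.] side [205. 267.] w [269. 303.]
0.04 0 scene [167. 218.] side [225. 198.] w [269. 507.]
0.04 0.016 scene [198. 238.] side [206. 243.] w [269. 343.]
```

View pics/c15.png

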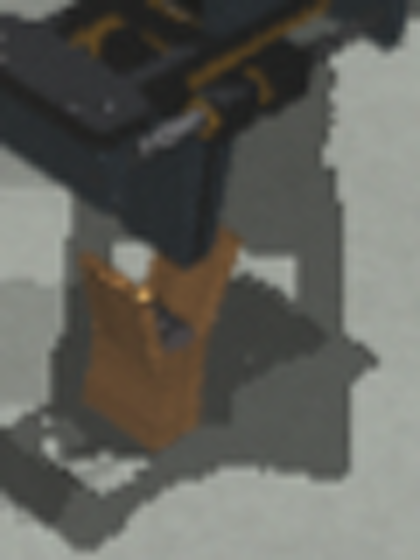

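View pics/c16.png

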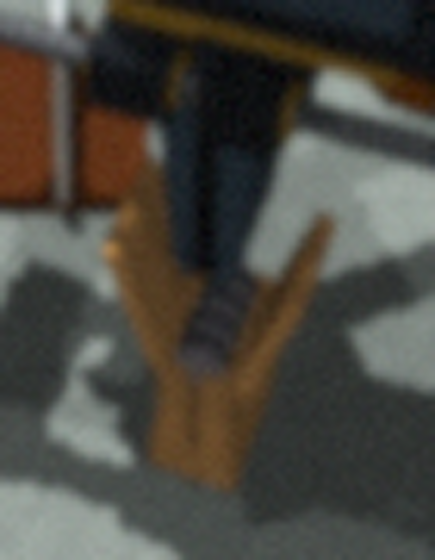

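View pics/c17.png

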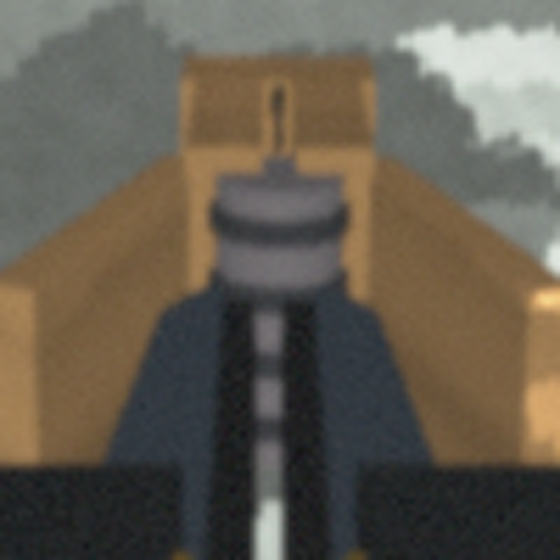

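Observed fingertip corners fit a point 25 mm above the reported TCP in all three views: scene crop (190,268), side crop (205,278) and wrist crop row 290. The real tips therefore closed at z≈0.088, just over the handle tops, and the clip has not moved. I'll rise, reopen, check the small white card's clearance, and go about 22 mm lower.

{"name": "arm_command", "arguments": {
  "motion": [
    [1, [0, 0, -0.015], [0, 0, 0]],
    [0, [0, 0, -0.04], [0, 0, 0]],
    [0, [0, 0, -0.04], [0, 0, 0]],
    [0, [0, 0, -0.04], [0, 0, 0]],
    [0, [0, 0, -0.04], [0, 0, 0]],
    [0, [0, 0, -0.04], [0, 0, 0]],
    [0, [0, 0, -0.04], [0, 0, 0]],
    [0, [0, 0, -0.04], [0, 0, 0]],
    [0, [0, 0, -0.04], [0, 0, 0]],
    [0, [0, 0, -0.04], [0, 0, 0]],
    [0, [0, 0, -0.04], [0, 0, 0]],
    [0, [0, 0, -0.04], [0, 0, 0]],
    [0, [0, 0, -0.04], [0, 0, 0]],
    [0, [0, 0, -0.04], [0, 0, 0]]
  ]
}}

```text
t: 13.6
position: [0.4722, 0.2708, 0.1029]
tcp_rot: [-0.0, 0.792, 0.611, 0.0]
force: [0.6, -0.2, -0.1]
grip_width: 0.0842
```

```bash
python3 - <<'E'
from h import *
wgrab('w11')
a=cv2.imread('pics/w11.png')[150:290,160:480]
cv2.imwrite('pics/c18.png',cv2.resize(a,None,fx=2.5,fy=2.5,interpolation=cv2.INTER_CUBIC))
c2=lambda u,v:(270+u/3.2,180+v/3.2); c1=lambda u,v:(270+u/5.3,165+v/5.3)
print('small foot', [np.round(onz('side',c2(*q),0.),3) for q in [(54,440),(140,440)]], [np.round(onz('scene',c1(*q),0.),3) for q in [(358,460),(475,503),(518,440)]])
for z in (.09,.1): print('top',z,np.round(onz('scene',c1(380,300),z),3),np.round(onz('scene',c1(515,345),z),3),np.round(onz('side',c2(95,262),z),3))
E
```

```text
t 13.6 p [0.4722 0.2708 0.1029] toolx [0.254 0.967 0.   ] tooly [ 0.967 -0.254  0.   ] az_y -14.725922711073354 F [ 0.55 -0.24 -0.08] w 0.08423898863148606 j [0.5  0.34 1.76 0.   1.04 0.76]
small foot [array([0.556, 0.199, 0.   ]), array([0.501, 0.194, 0.   ])] [array([0.56 , 0.132, 0.   ]), array([ 0.552,  0.201, -0.   ]), array([0.496, 0.194, 0.   ])]
top 0.09 [0.534 0.125 0.09 ] [0.524 0.202 0.09 ] [0.537 0.128 0.09 ]
top 0.1 [0.544 0.132 0.1  ] [0.534 0.208 0.1  ] [0.535 0.139 0.1  ]
```

View pics/c18.png

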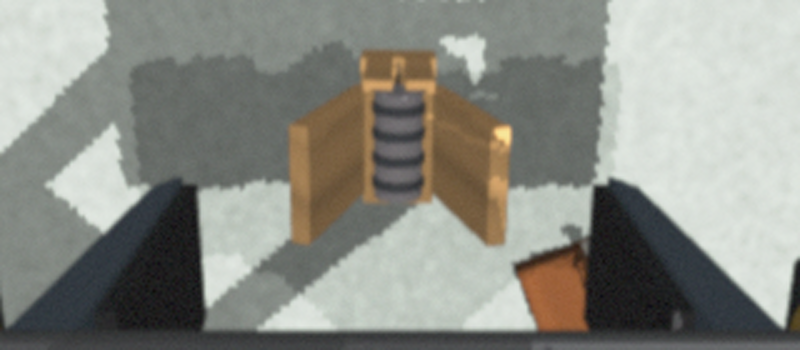

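{"name": "arm_command", "arguments": {
  "motion": [
    [0, [-0.001, 0.0015, 0.02], [0, 0, 0]],
    [0, [-0.001, 0.0015, 0.04], [0, 0, 0]],
    [0, [-0.001, 0.0015, 0.055], [0, 0, 0]],
    [0, [-0.001, 0.0015, 0.061], [0, 0, 0]],
    [0, [-0.001, 0.0015, 0.061], [0, 0, 0]],
    [0, [-0.001, 0.0015, 0.061], [0, 0, 0]],
    [0, [-0.001, 0.0015, 0.061], [0, 0, 0]]
  ]
}}

```text
t: 14.23
position: [0.4743, 0.2699, 0.0429]
tcp_rot: [0.0, 0.792, 0.611, 0.001]
force: [0.8, 0.9, -0.6]
grip_width: 0.091
```

```bash
python3 - <<'E'
from h import *
wgrab('w12')
a=cv2.imread('pics/w12.png')[150:290,160:480]
cv2.imwrite('pics/c19.png',cv2.resize(a,None,fx=2.5,fy=2.5,interpolation=cv2.INTER_CUBIC))
a=grab('side','d12.png')['pixels'][270:400,240:414,::-1]
cv2.imwrite('pics/c20.png',cv2.resize(a,None,fx=4,fy=4,interpolation=cv2.INTER_CUBIC))
E
```

```text
t 14.2333 p [0.4743 0.2699 0.0429] toolx [0.254 0.967 0.002] tooly [ 0.967 -0.254  0.002] az_y -14.720815864585262 F [ 0.75  0.9  -0.62] w 0.09100524218739367 j [0.5  0.41 1.83 0.   0.9  0.75]
```

View pics/c19.png

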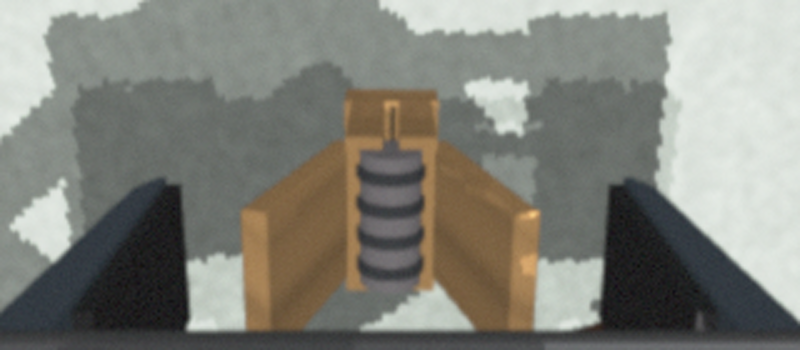

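View pics/c20.png

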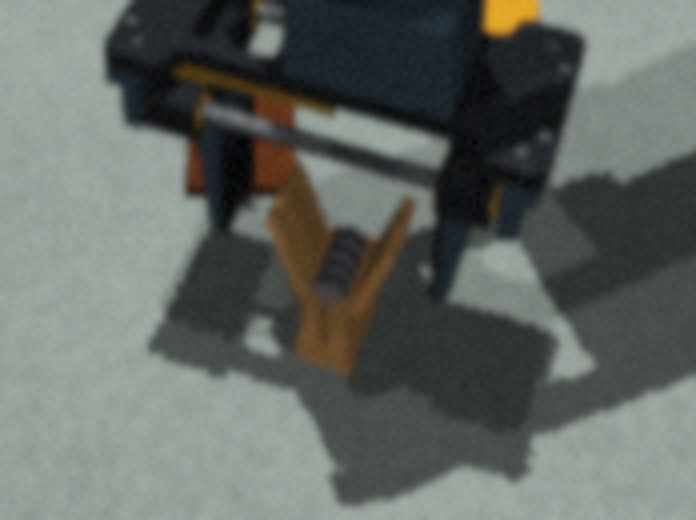

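The fingertips now sit clearly below the handle tops on both sides. Squeezing.

{"name": "arm_command", "arguments": {
  "motion": [
    [1, [0, 0, 0], [0, 0, 0]],
    [1, [0, 0, 0], [0, 0, 0]],
    [1, [0, 0, 0], [0, 0, 0]],
    [1, [0, 0, 0], [0, 0, 0]],
    [1, [0, 0, 0], [0, 0, 0]],
    [1, [0, 0, 0], [0, 0, 0]],
    [1, [0, 0, 0], [0, 0, 0]],
    [1, [0, 0, 0], [0, 0, 0]],
    [1, [0, 0, 0], [0, 0, 0]],
    [1, [0, 0, 0], [0, 0, 0]],
    [1, [0, 0, 0], [0, 0, 0]],
    [1, [0, 0, 0], [0, 0, 0]]
  ],
  "grip_force": 25
}}

```text
t: 15.33
position: [0.473, 0.2711, 0.0458]
tcp_rot: [-0.001, 0.792, 0.61, 0.001]
force: [-8.3, 0.8, 25.6]
grip_width: 0.0327
```

```bash
python3 - <<'E'
from h import *
wgrab('w13')
a=cv2.imread('pics/w13.png')[150:290,160:480]
cv2.imwrite('pics/c21.png',cv2.resize(a,None,fx=2.5,fy=2.5,interpolation=cv2.INTER_CUBIC))
a=grab('side','d13.png')['pixels'][270:400,240:414,::-1]
cv2.imwrite('pics/c22.png',cv2.resize(a,None,fx=4,fy=4,interpolation=cv2.INTER_CUBIC))
E
```

```text
t 15.3333 p [0.473  0.2711 0.0458] toolx [0.256 0.967 0.004] tooly [ 0.967 -0.256 -0.001] az_y -14.81669468685789 F [-8.31  0.84 25.64] w 0.032748683461776035 j [0.5  0.4  1.83 0.   0.91 0.75]
```

View pics/c21.png

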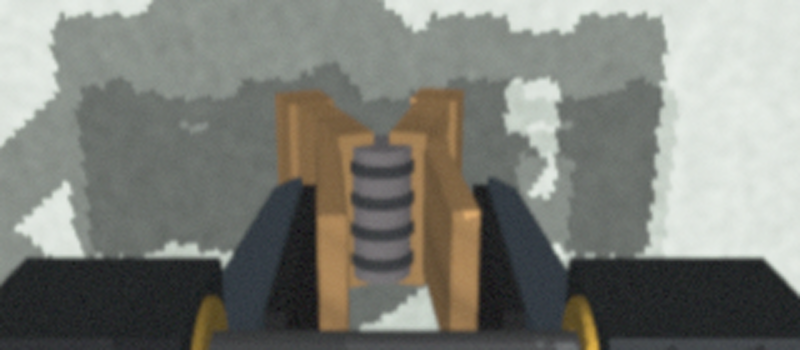

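View pics/c22.png

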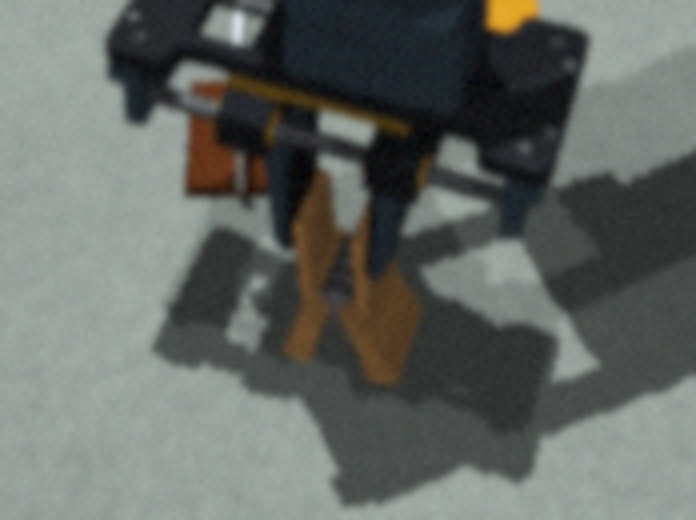

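The clip is at its stop: opening 32.7 mm and handles parallel (c22). Lifting it straight up and re-checking.

{"name": "arm_command", "arguments": {
  "motion": [
    [1, [0, 0, -0.006], [0, 0, 0]],
    [1, [0, 0, -0.015], [0, 0, 0]],
    [1, [0, 0, -0.03], [0, 0, 0]],
    [1, [0, 0, -0.05], [0, 0, 0]],
    [1, [0, 0, -0.08], [0, 0, 0]],
    [1, [0, 0, -0.11], [0, 0, 0]],
    [1, [0, 0, -0.14], [0, 0, 0]],
    [1, [0, 0, -0.17], [0, 0, 0]],
    [1, [0, 0, -0.2], [0, 0, 0]],
    [1, [0, 0, -0.21], [0, 0, 0]],
    [1, [0, 0, -0.21], [0, 0, 0]],
    [1, [0, 0, -0.21], [0, 0, 0]]
  ]
}}

```text
t: 16.43
position: [0.4731, 0.2691, 0.2509]
tcp_rot: [-0.0, 0.792, 0.611, -0.001]
force: [-0.9, -0.2, -1.0]
grip_width: 0.0326
```

```bash
python3 - <<'E'
from h import *
wgrab('w14')
a=cv2.imread('pics/w14.png')[150:290,160:480]
cv2.imwrite('pics/c23.png',cv2.resize(a,None,fx=2.5,fy=2.5,interpolation=cv2.INTER_CUBIC))
f=grab('side','d14.png')['pixels']; g=grab('scene','s14.png')['pixels']
a=f[170:330,230:420,::-1]
cv2.imwrite('pics/c24.png',cv2.resize(a,None,fx=3.5,fy=3.5,interpolation=cv2.INTER_CUBIC))
go([.533,-.0125,.25],-5)
E
```

```text
t 16.4333 p [0.4731 0.2691 0.2509] toolx [ 0.254  0.967 -0.001] tooly [ 0.967 -0.254 -0.001] az_y -14.728459377367257 F [-0.87 -0.19 -1.01] w 0.03255826432890752 j [ 0.5   0.24  1.52 -0.    1.39  0.75]
shift [-2.567e-01  1.301e-01 -2.000e-04] rv [-0.0036  0.0029 -0.1697]
```

View pics/c23.png

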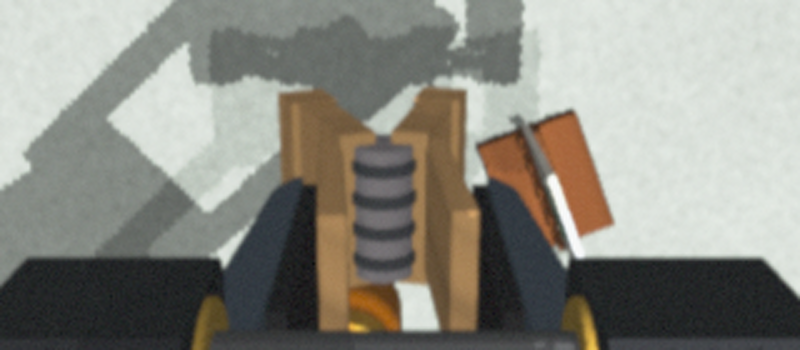

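View pics/c24.png

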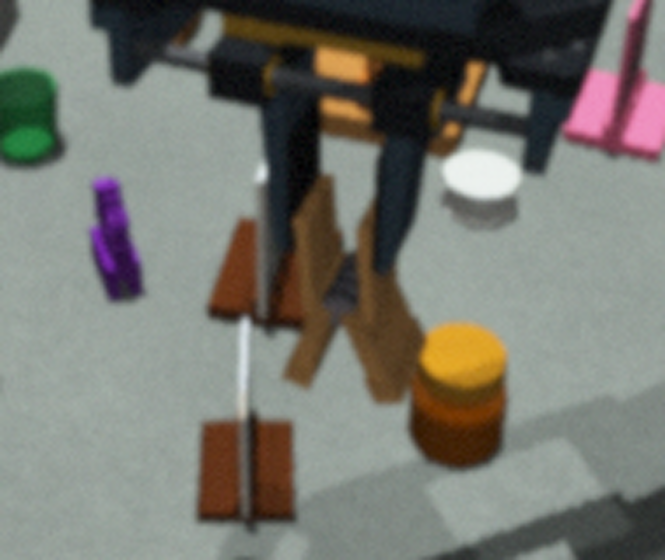

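The clip came up held at full opening (32.6 mm). In the wrist view it seems rolled about the tool's x axis: handle tops centre at crop column 400, spring at 385, jaws at 373, against a tool centre of 394. I'll measure that and compensate.

```bash
python3 - <<'E'
from h import *
a=cv2.imread('pics/w14.png')[180:290,262:362]
cv2.imwrite('pics/c25.png',cv2.resize(a,None,fx=5.4,fy=5.4,interpolation=cv2.INTER_CUBIC))
a=cv2.imread('pics/d14.png')[215:290,300:360]
cv2.imwrite('pics/c26.png',cv2.resize(a,None,fx=8,fy=8,interpolation=cv2.INTER_CUBIC))
E
```

```text
(no output)
```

View pics/c25.png

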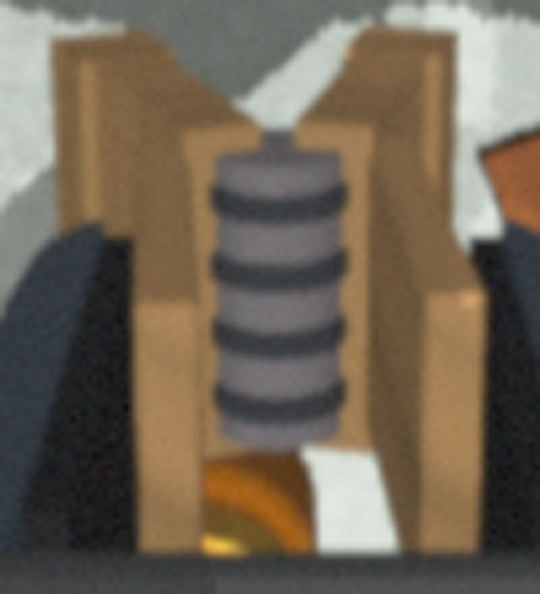

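View pics/c26.png

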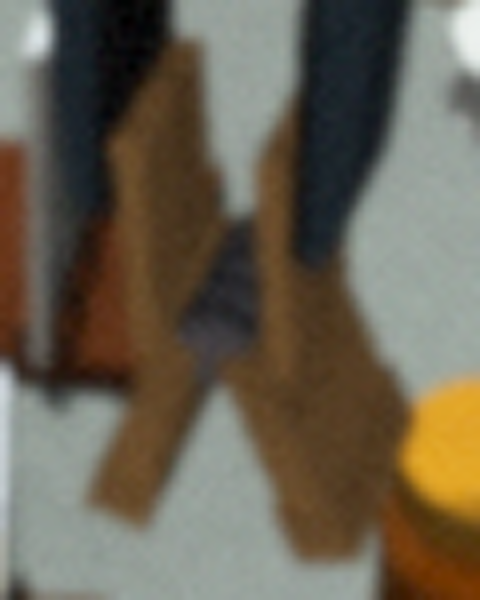

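```bash
cat >> h.py <<'E'
def onplane(cam,uv,P,n):
    c,d=ray(cam,uv); return c+d*(np.dot(P-c,n)/np.dot(d,n))
E
python3 - <<'E'
from h import *
p,R,s=st(); print(p,s['t'])
def T(cam,uv,xx):
    X=onplane(cam,uv,p+R[:,0]*xx,R[:,0]); return np.round((R.T@(X-p))*1000,1)
cs=lambda u,v:(300+u/8,215+v/8); cw=lambda u,v:(262+u/5.4,180+v/5.4)
print('side, end face x=20: tips inner L,R; outer L,R; apex')
for q in [(143,525),(297,560),(90,502),(358,556),(215,362)]: print(T('side',cs(*q),.020))
print('side handle tops near end x=17: L outer, R outer?'); 
for q in [(112,150),(258,160)]: print(T('side',cs(*q),.017))
print('wrist handle tops x=17')
for q in [(133,302),(196,302),(425,293),(487,293)]: print(T('w14',cw(*q),.017))
print('wrist jaw near-end outer x=20 upper-corners')
for q in [(55,42),(130,33),(360,30),(455,38)]: print(T('w14',cw(*q),.020))
print('pivot-level block'); 
for q in [(185,130),(375,128)]: print(T('w14',cw(*q),.020))
E
```

```text
[0.47239912 0.26881939 0.24943381] 16.5833
side, end face x=20: tips inner L,R; outer L,R; apex
[20.   9.1 44.6]
[ 20.  -21.5  42.8]
[20.  19.8 42.3]
[ 20.  -33.1  37.5]
[20.  -4.5 -1.9]
side handle tops near end x=17: L outer, R outer?
[ 17.   16.3 -42.7]
[ 17.  -10.3 -48.1]
wrist handle tops x=17
[ 17.  -14.5 -49.2]
[ 17.   -8.9 -49.2]
[ 17.   11.3 -47.2]
[ 17.   16.9 -47.2]
wrist jaw near-end outer x=20 upper-corners
[ 20.  -31.5  32.1]
[ 20.  -22.2  37. ]
[20.   8.4 38.6]
[20.  20.7 34.2]
pivot-level block
[ 20.  -12.3  -7.2]
[20.   8.5 -6.5]
```

The numbers agree across views: jaw tips gape 30.6 mm (fully open), with their midpoint at tool (0, -6.3, 44) mm and a roll of about 4.7°. I'll turn the tool to put the clip upright and carry it above the card.

```bash
cat >> h.py <<'E'
def go2(tip,az,roll,off=(0,-.0063,.044),Rs=None):
    p,R,s=st()
    a=np.radians(az); y=np.array([np.cos(a),np.sin(a),0]); z=np.array([0,0,-1.]); x=np.cross(y,z)
    Rn_=np.stack([x,y,z],1)@Rn.from_rotvec([roll,0,0]).as_matrix()
    t=np.asarray(tip)-Rn_@np.asarray(off)
    print('tcp',np.round(t,4),'shift',np.round(R.T@(t-p),4),'rv',np.round(Rn.from_matrix(R.T@Rn_).as_rotvec(),4))
E
python3 - <<'E'
from h import *
go2([.5332,-.0125,.19],-5,-.081)
E
```

```text
tcp [ 0.5359 -0.0127  0.2344] shift [-0.2561  0.133   0.0154] rv [-0.0844  0.0097 -0.1695]
```

{"name": "arm_command", "arguments": {
  "motion": [
    [1, [-0.01, 0.005, 0], [-0.004, 0, -0.01]],
    [1, [-0.03, 0.015, 0], [-0.01, 0.001, -0.02]],
    [1, [-0.055, 0.028, 0.002], [-0.02, 0.002, -0.04]],
    [1, [-0.08, 0.041, 0.004], [-0.028, 0.003, -0.06]],
    [1, [-0.105, 0.054, 0.006], [-0.036, 0.003, -0.08]],
    [1, [-0.13, 0.067, 0.008], [-0.044, 0.004, -0.1]],
    [1, [-0.155, 0.08, 0.01], [-0.052, 0.005, -0.12]],
    [1, [-0.18, 0.093, 0.012], [-0.06, 0.006, -0.135]],
    [1, [-0.205, 0.106, 0.014], [-0.068, 0.006, -0.15]],
    [1, [-0.228, 0.118, 0.015], [-0.075, 0.007, -0.16]],
    [1, [-0.245, 0.127, 0.015], [-0.08, 0.007, -0.168]],
    [1, [-0.256, 0.133, 0.015], [-0.083, 0.008, -0.17]],
    [1, [-0.256, 0.133, 0.015], [-0.083, 0.008, -0.17]],
    [1, [-0.256, 0.133, 0.015], [-0.083, 0.008, -0.17]],
    [1, [-0.256, 0.133, 0.015], [-0.083, 0.008, -0.17]],
    [1, [-0.256, 0.133, 0.015], [-0.083, 0.008, -0.17]]
  ]
}}

```text
t: 17.92
position: [0.5366, -0.011, 0.2364]
tcp_rot: [0.03, 0.736, 0.676, 0.028]
force: [-0.3, 1.1, -1.2]
grip_width: 0.0324
```

```bash
python3 - <<'E'
from h import *
wgrab('w15')
a=cv2.imread('pics/w15.png')[170:290,252:372]
cv2.imwrite('pics/c27.png',cv2.resize(a,None,fx=5,fy=5,interpolation=cv2.INTER_CUBIC))
f=grab('side','d15.png')['pixels'];a=f[160:270,265:365,::-1]
cv2.imwrite('pics/c28.png',cv2.resize(a,None,fx=5.4,fy=5.4,interpolation=cv2.INTER_CUBIC))
f=grab('scene','s15.png')['pixels'];a=f[130:240,250:360,::-1]
cv2.imwrite('pics/c29.png',cv2.resize(a,None,fx=5.4,fy=5.4,interpolation=cv2.INTER_CUBIC))
E
```

```text
t 17.9167 p [ 0.5366 -0.011   0.2364] toolx [0.086 0.996 0.001] tooly [ 0.993 -0.086  0.082] az_y -4.923202364014848 F [-0.31  1.14 -1.17] w 0.03241780408306724 j [-0.04  0.18  1.63 -0.    1.25  0.05]
```

View pics/c27.png

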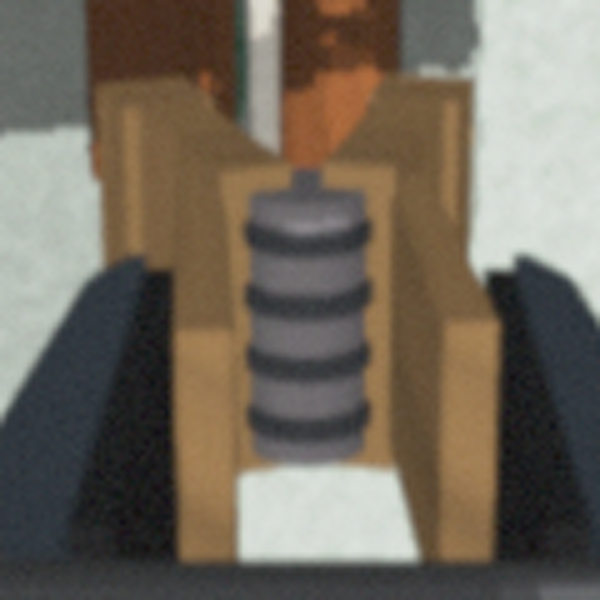

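View pics/c28.png

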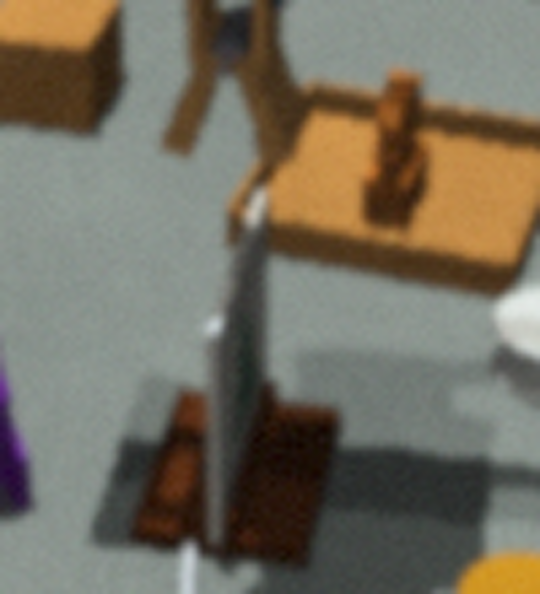

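View pics/c29.png

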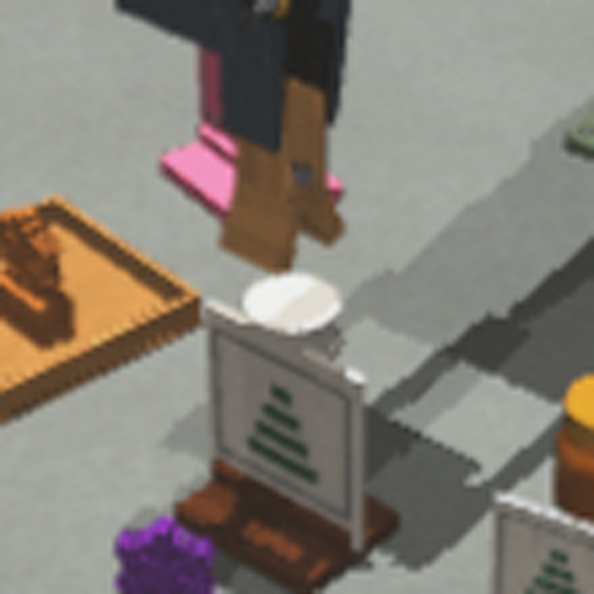

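```bash
python3 - <<'E'
from h import *
a=cv2.imread('pics/d15.png')[155:200,285:335]
cv2.imwrite('pics/c30.png',cv2.resize(a,None,fx=12,fy=12,interpolation=cv2.INTER_CUBIC))
print(st()[0],st()[2]['t'])
E
```

```text
[ 0.53687999 -0.01114241  0.23677675] 18.0667
```

View pics/c30.png

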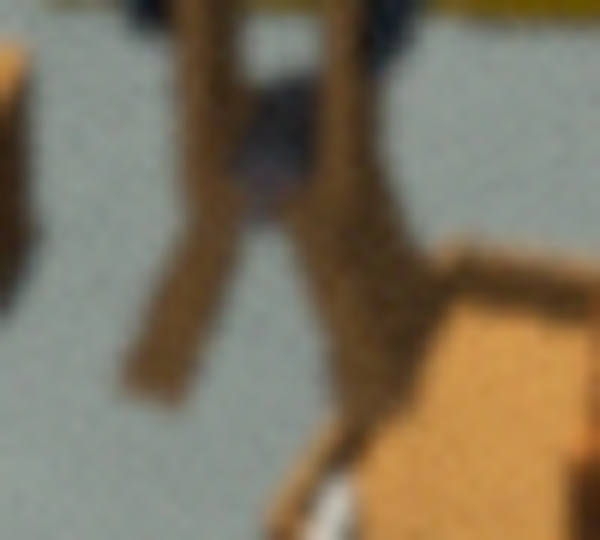

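```bash
python3 - <<'E'
from h import *
p,R,s=st()
C=np.array([.5332,-.0125,.13]); n=np.array([np.cos(np.radians(-5)),np.sin(np.radians(-5)),0]); e=np.array([-n[1],n[0],0])
def W(cam,uv,xx):
    X=onplane(cam,uv,p+R[:,0]*xx,R[:,0]); d=X-C; return np.round(np.array([d@n,d@e,X[2]])*1000,1), np.round(R.T@(X-p)*1000,1)
cs=lambda u,v:(285+u/12,155+v/12); cw=lambda u,v:(252+u/5,170+v/5)
for nm,q in dict(Linner=(185,403),Rinner=(338,408),Louter=(125,385),apex=(262,222)).items(): print(nm,*W('side',cs(*q),.019))
print('wrist tops')
for q in [(173,330),(235,330),(442,322),(500,322)]: print(*W('w15',cw(*q),.016))
for q in [(98,85),(182,80),(382,82),(470,82)]: print(*W('w15',cw(*q),.019))
# card in this wrist image
for q in [(263,60)]: 
    X=onz('w15',cw(*q),.13); print('card at',np.round(X,4),((X-C)@n)*1000)
# card far/near from side d15 (crop c28 5.4, offset 265,160)
for q in [(261,192),(213,326)]:
    X=onz('side',(265+q[0]/5.4,160+q[1]/5.4),.13); print('card side',np.round(X,4),((X-C)@n)*1000)
E
```

```text
Linner [ 14.6  20.7 192.1] [19.   7.4 45.5]
Rinner [-13.7  20.7 194.4] [ 19.  -20.7  40.9]
Louter [ 25.7  20.8 194.6] [19.  18.6 43.9]
apex [  0.   20.7 231.4] [19.  -3.9  5.1]
wrist tops
[-15.7  17.6 280.8] [ 16.  -15.5 -45.5]
[ -9.8  17.6 281.3] [ 16.   -9.5 -45.5]
[ 10.4  17.6 280.9] [ 16.   10.5 -43.4]
[ 16.   17.6 281.4] [ 16.   16.1 -43.4]
[-26.8  20.7 195.4] [ 19.  -33.7  38.8]
[-14.8  20.7 193.4] [ 19.  -21.9  41.7]
[ 13.9  20.7 196.9] [19.   7.1 40.6]
[ 26.6  20.8 198. ] [19.  19.8 40.6]
card at [ 0.5336 -0.004   0.13  ] -0.3197592558821908
card side [ 0.5282 -0.063   0.13  ] -0.5625752100119749
card side [0.5376 0.0386 0.13  ] -0.06964023043636111
```

The clip is upright, square and centred over the card to about 0.5 mm (tips at -14.3/+14.3 mm either side of the card plane, z≈0.193). Lowering along world z.

{"name": "arm_command", "arguments": {
  "motion": [
    [1, [0, -0.0008, 0.01], [0, 0, 0]],
    [1, [-0.001, -0.0016, 0.02], [0, 0, 0]],
    [1, [-0.001, -0.0025, 0.03], [0, 0, 0]],
    [1, [-0.001, -0.0033, 0.04], [0, 0, 0]],
    [1, [-0.001, -0.0041, 0.05], [0, 0, 0]],
    [1, [-0.001, -0.0049, 0.06], [0, 0, 0]],
    [1, [-0.001, -0.0057, 0.069], [0, 0, 0]],
    [1, [-0.001, -0.0062, 0.075], [0, 0, 0]],
    [1, [-0.001, -0.0062, 0.075], [0, 0, 0]],
    [1, [-0.001, -0.0062, 0.075], [0, 0, 0]],
    [1, [-0.001, -0.0062, 0.075], [0, 0, 0]]
  ]
}}

```text
t: 18.98
position: [0.5375, -0.0129, 0.1621]
tcp_rot: [0.031, 0.737, 0.675, 0.029]
force: [-0.8, 0.7, -0.9]
grip_width: 0.0327
```

```bash
python3 - <<'E'
from h import *
wgrab('w16')
a=cv2.imread('pics/w16.png')[170:290,252:372]
cv2.imwrite('pics/c31.png',cv2.resize(a,None,fx=5,fy=5,interpolation=cv2.INTER_CUBIC))
f=grab('side','d16.png')['pixels'];a=f[170:270,265:355,::-1]
cv2.imwrite('pics/c32.png',cv2.resize(a,None,fx=6,fy=6,interpolation=cv2.INTER_CUBIC))
E
```

```text
t 18.9833 p [ 0.5375 -0.0129  0.1621] toolx [0.087 0.996 0.001] tooly [ 0.993 -0.087  0.084] az_y -4.982867825293449 F [-0.83  0.69 -0.89] w 0.032710387800030584 j [-0.04  0.23  1.76 -0.    1.07  0.04]
```

View pics/c31.png

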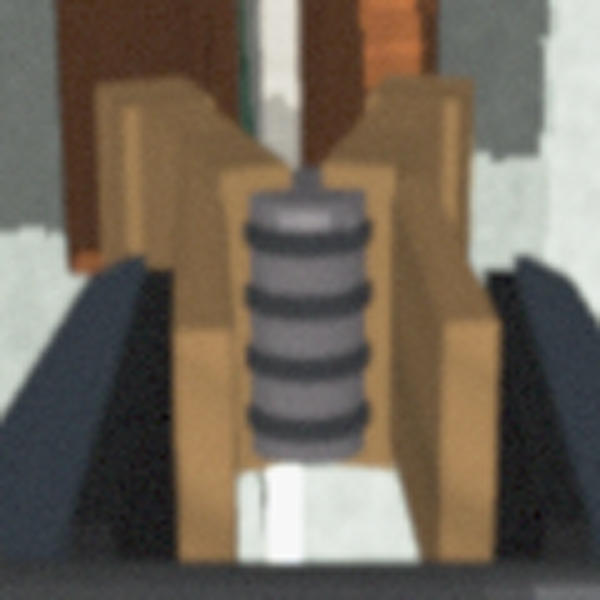

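View pics/c32.png

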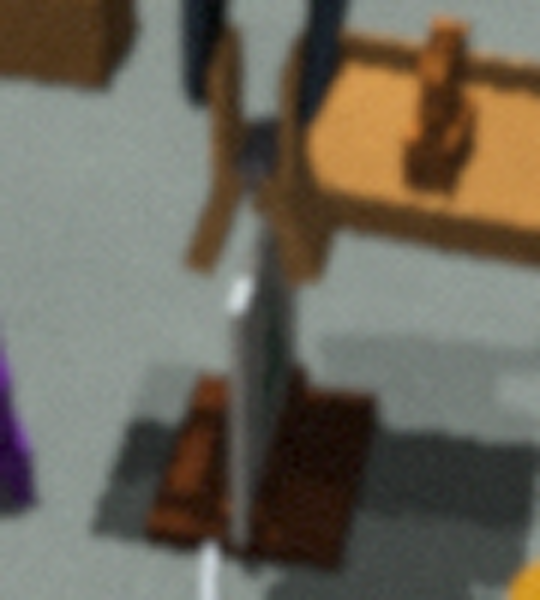

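```bash
python3 - <<'E'
from h import *
a=cv2.imread('pics/d16.png')[180:225,290:330]
cv2.imwrite('pics/c33.png',cv2.resize(a,None,fx=13,fy=13,interpolation=cv2.INTER_CUBIC))
p,R,s=st(); print(p)
C=np.array([.5332,-.0125,.13]); n=np.array([np.cos(np.radians(-5)),np.sin(np.radians(-5)),0]); e=np.array([-n[1],n[0],0])
cw=lambda u,v:(252+u/5,170+v/5)
tip=p+R@np.array([0,-.0066,.0435]); print('tip mid off n,e,z',np.round([(tip-C)@n*1000,(tip-C)@e*1000,tip[2]*1000],1))
for q in [(281,50),(281,10),(285,480),(285,550)]:
    X=onz('w16',cw(*q),.13); print('card at',np.round(X,4),np.round([(X-C)@n*1000,(X-C)@e*1000],1))
def W(cam,uv,xx):
    X=onplane(cam,uv,p+R[:,0]*xx,R[:,0]); d=X-C; return np.round(np.array([d@n,d@e,X[2]])*1000,1)
for q in [(173,330),(500,322)]: print('top',W('w16',cw(*q),.016))
for q in [(98,85),(182,80),(382,82),(470,82)]: print('jaw',W('w16',cw(*q),.019))
E
```

```text
[ 0.53749592 -0.01291021  0.16227376]
tip mid off n,e,z [  1.4   0.  118.4]
card at [0.5355 0.0129 0.13  ] [ 0.1 25.6]
card at [0.5361 0.0186 0.13  ] [ 0.1 31.2]
card at [ 0.5299 -0.0525  0.13  ] [  0.2 -40.1]
card at [ 0.5288 -0.0641  0.13  ] [  0.2 -51.8]
top [-14.8  15.9 206.8]
top [ 16.9  15.9 207.5]
jaw [-25.6  19.  121.6]
jaw [-13.7  19.  119.7]
jaw [ 15.   19.  123.3]
jaw [ 27.6  19.  124.3]
```

View pics/c33.png

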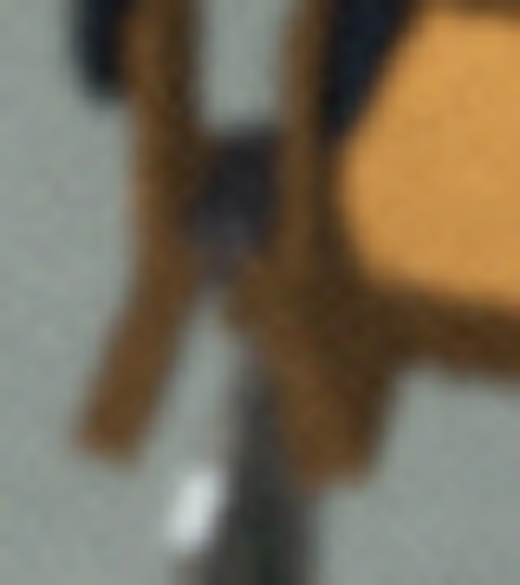

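{"name": "arm_command", "arguments": {
  "motion": [
    [1, [0, -0.001, 0.004], [0, 0, 0]],
    [1, [0, -0.0014, 0.008], [0, 0, 0]],
    [1, [0, -0.0017, 0.012], [0, 0, 0]],
    [1, [0, -0.002, 0.0155], [0, 0, 0]],
    [1, [0, -0.002, 0.0155], [0, 0, 0]],
    [1, [0, -0.002, 0.0155], [0, 0, 0]],
    [1, [0, -0.002, 0.0155], [0, 0, 0]],
    [1, [0, -0.002, 0.0155], [0, 0, 0]],
    [1, [0, -0.002, 0.0155], [0, 0, 0]]
  ]
}}

```text
t: 19.83
position: [0.5365, -0.0128, 0.1462]
tcp_rot: [0.031, 0.737, 0.675, 0.029]
force: [0.3, -0.3, -1.1]
grip_width: 0.0327
```

```bash
python3 - <<'E'
from h import *
wgrab('w17')
a=cv2.imread('pics/w17.png')[170:290,252:372]
A=cv2.resize(a,None,fx=5,fy=5,interpolation=cv2.INTER_CUBIC)
cv2.imwrite('pics/c34.png',A)
f=grab('side','d17.png')['pixels'];a=f[180:240,285:335,::-1]
cv2.imwrite('pics/c35.png',cv2.resize(a,None,fx=9,fy=9,interpolation=cv2.INTER_CUBIC))
f=grab('scene','s17.png')
E
```

```text
t 19.8333 p [ 0.5365 -0.0128  0.1462] toolx [0.087 0.996 0.001] tooly [ 0.993 -0.087  0.084] az_y -4.981453155256222 F [ 0.3  -0.31 -1.07] w 0.03271609061295239 j [-0.04  0.24  1.78 -0.    1.03  0.04]
```

View pics/c34.png

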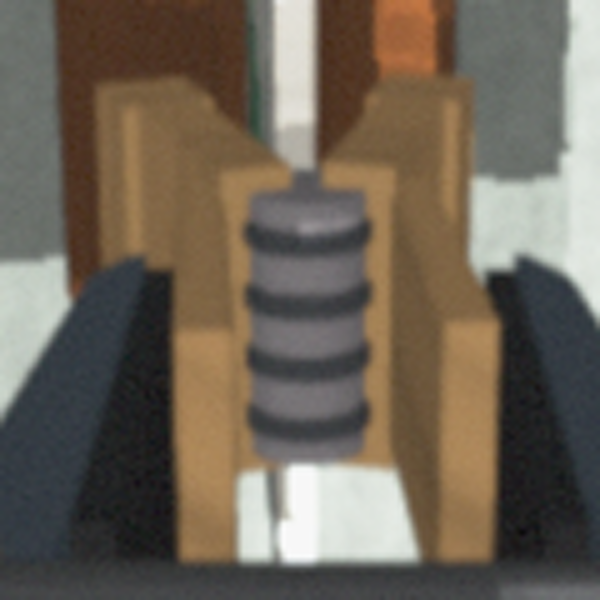

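View pics/c35.png

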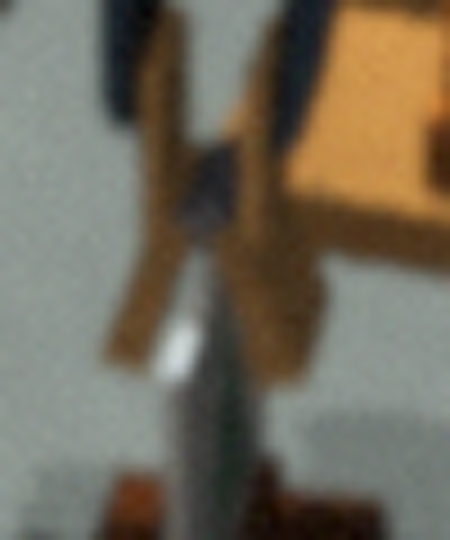

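View pics/s17.png

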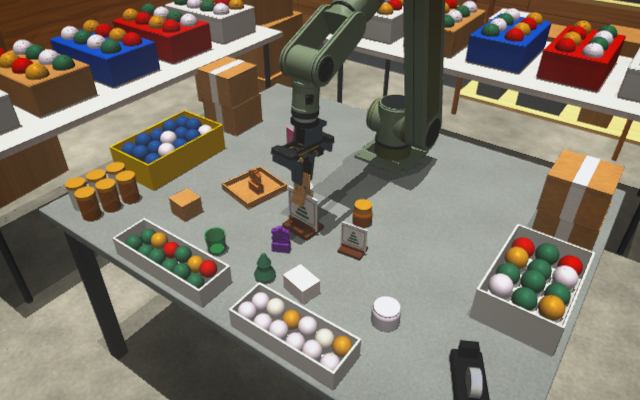

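```bash
python3 - <<'E'
from h import *
p,R,s=st(); print(p,s['force'],s['grip_width'],s['t'])
C=np.array([.5332,-.0125,.13]); n=np.array([np.cos(np.radians(-5)),np.sin(np.radians(-5)),0]); e=np.array([-n[1],n[0],0])
cw=lambda u,v:(252+u/5,170+v/5)
for q in [(275,50),(315,50),(280,520),(319,520)]:
    X=onz('w17',cw(*q),.13); print('card edges',np.round([(X-C)@n*1000,(X-C)@e*1000],1))
def W(cam,uv,xx):
    X=onplane(cam,uv,p+R[:,0]*xx,R[:,0]); d=X-C; return np.round(np.array([d@n,d@e,X[2]])*1000,1)
for q in [(173,330),(500,322)]: print('top',W('w17',cw(*q),.016))
for q in [(98,85),(182,80),(382,82),(470,82)]: print('jaw',W('w17',cw(*q),.019))
cs=lambda u,v:(285+u/9,180+v/9)
for nm,q in dict(Li=(150,362),Ri=(265,380),Lo=(108,358),apex=(203,240)).items(): print(nm,W('side',cs(*q),.019))
E
```

```text
[ 0.53636786 -0.01283199  0.14609993] [ 0.82188464 -0.74686959 -0.04096317] 0.03245722515400596 19.9833
card edges [-2.6 29.2]
card edges [ 2.6 29.1]
card edges [ -2.4 -38.1]
card edges [  3.  -38.3]
top [-15.7  15.9 190.9]
top [ 15.9  15.9 191.5]
jaw [-26.7  19.  105.7]
jaw [-14.7  19.  103.7]
jaw [ 14.   19.  107.3]
jaw [ 26.6  19.  108.3]
Li [ 13.7  19.  104.5]
Ri [-16.5  19.  103. ]
Lo [ 24.8  19.  104.3]
apex [ -0.6  18.9 144.8]
```

Card edges are at ±2.6 mm and the jaws at ±14.4 mm about the same line. The tips are at z≈0.103 (27 mm down), with no contact force and an opening of 32.5 mm. Handing in.

```bash
python3 -c "
from plant import robot
print(robot.sign_off())"
```

```text
the job is handed in; nothing more can be done
None
```

The job is done and handed in at about 20 s. I lifted the wooden snowflake topper off the larger white card and set it standing in the low brown tray. Then I squeezed the clip to its stop and lowered it over the middle of the card. It is still held there at 25 N.

**Last checks:**
- **Jaws:** the tips gape about 29 mm, centred on the card to within 0.5 mm in the wrist view, and reach about 27 mm below its top edge. By geometry that leaves about 3.5 mm between each jaw and the card's top edge.
- **Contact:** the wrist force was about 1 N (noise plus the clip's weight), so there was no sign of touching the card.
- **Other goods:** the topper stands in the tray, and the other goods looked undisturbed in the scene view.

**What went wrong or disagreed:**
- **First squeeze missed:** the visible fingertips end about 25 mm short of the reported TCP, so the fingers closed just above the handles. The clip did not move, and I regrasped about 20 mm lower.
- **Clip rolled:** it sat about 4.7° crooked in the grip, so I tilted the tool to bring it upright and rechecked.
- **Side view offset:** the side camera put the gape's centre about 1.4 mm off. That is within calibration error and still clear of the card.

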